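Rock the angle gauge on the sprung stud to its red mark and hold it

ROBOT

A 6-joint arm with a two-finger parallel gripper is mounted at the origin on the work surface. World frame = base frame: x ahead of the robot, y to its left, z up, the work surface at z = 0. Lengths are in m, angles in rad, forces in N, time in s.
With the tool pointing down it reaches from about 0.275 to 0.75 m from the base axis. Payload 10.2 kg.
Tool frame: the origin (TCP) lies on the centre line of the jaws, within the pads' length; the fingertips stand manip.tcp_to_tips ahead of it and the grasp point (between the pads) lies 6 mm ahead of it (manip.tcp_to_tips is the distance from the TCP to the fingertips, in m); x points along the fingers, y is the direction in which the jaws open and shut, and the axes are right-handed (so a half turn about x gives the same grasp; the last joint's range is limited). The gripper opens to 88 mm and grips with 3 to 60 N. Pads are 18 mm wide; open, the fingers measure 123 mm over their backs; the gripper's body (75 mm by 187 mm) begins 45 mm behind the grasp point.
Start: joints at [-1.466, 0.313, 1.498, -0, 1.331, -0.223], TCP at [0.169, -0.497, 0.264] pointing down, gripper open.
Joint ranges: [-2.94, 2.94], [-0.97, 2.17], [0.19, 2.56], [-1.23, 4.37], [0.02, 3.11], [-2.88, 2.88]. Speed limits (rad/s): [2.39, 2.39, 3.01, 3.14, 3.14, 3.14].

INTERFACE

Orientations are given as a rotation vector (axis times angle).
In Python, from workcell import manip gives the robot as it stands. The module is installed in compiled form; this text tells all that it offers.
- The arm moves only by the tool play_rows, never from a script. Its argument "targets" is one flat list of numbers, 7 for each row, row after row: the finger opening in cm, from 0 to 8.81, then the shift along the tool's x, y, z in cm, then the turn, a rotation vector about the tool's x, y, z in degrees. In form: [claw, dx, dy, dz, wx, wy, wz, claw, dx, dy, dz, wx, wy, wz, ...]. A call has 1 to 8 rows; each row is the pose to reach, as a shift and turn from the pose measured when the call began, along the tool's axes at that moment; what a row does not reach only later rows make up. A row lasts 1/12 s, in which the tool goes at most 41.7 mm and 7.16 degrees, less where a joint would pass 70% of its speed; a pose out of reach is approached as far as the arm can. A call with a gripper value outside its range is refused whole. The fingers move at their own pace and stop on an object; "grip_force" is the grip in N (left out, the last holds). Time passes only in rows, so rows that repeat a pose let the fingers close. It gives the time, the measured TCP pose, the force and the opening at its end, in the units of the state.
- manip.observe(): the state, without advancing time (a new reading comes with each control period).
- manip.snapshot(name): name is "scene" or "top" or "wrist"; returns the picture (400x640x3 uint8, red, green, blue); there is no depth.
- manip.get_calibration(name): a dict with "fx", "fy", "cx", "cy" (pixels), "xyz" and "orientation" of the camera in the world. Camera axes: x right, y down, z forward; pixel columns grow to the right and rows downward; lengths in m; the calibration is good to about 2 mm. A picture is of the moment at which its call begins: read the wrist's pose just before it. get_calibration takes no time and is no camera call; for the wrist camera it gives the pose at the moment of the call.
- manip.finish_job(): hands the job in, once; it reports no verdict.
Trained networks look in the newest picture that a camera, given by its name, has taken for a name from the list of things; names that differ only in an ending like _2 or _b are one class to them, and where a whole thing is asked for, a point or a joint stands for the part that bears it (a point fixed in the world has none). Each returns a list of dicts, best first, with "p" (0 to 1); they miss things now and then, are a little off and sometimes report something else, mostly with a low value. They report only what shows in the picture. A call takes as long as a camera call. They do not tell look-alikes from the thing itself.
- manip.find_in(label, camera): "position" ([x, y, z] in m, in world coordinates, good to about 4 mm: the middle of the surface that is visible of it).
- manip.tip_of(label, camera): "position" ([x, y, z] in m, in world coordinates, good to about 4 mm: a listed point, or the origin of a listed thing).
The state is a dict: "clock": time; "qpos": joint angles; "dq": joint speeds; "joint_torque": joint torques, N m; "ee_pos": TCP position; "orientation": TCP orientation; "ft_force": force on the tool from outside, world axes, zero at the start; "torque": the same for the moment, N m; "width": finger opening in m.
Only numpy, scipy, OpenCV 4.12 (cv2) and the standard library are available. Lean on these libraries where they do the work, as an engineer would, in place of code of your own. Each camera call takes 0.05 s, during which the arm holds its last target.

TASK

Pick up the angle gauge by its orange grip and stand it upright on the round brass head of the stud, with the middle of its foot pressing the sprung head down a little but not to the bottom. Then rock the gauge over on the stud until its swinging pointer settles on the red mark of its dial, and finish holding it there, still gripped and still resting on the stud; leave the bottles, the book and the brass weight alone.

Things in the scene. Friction and masses are not known exactly. Their poses are not given: they have to be found in the camera images.
- gauge_grip (a point): Centre of the orange grip on top of the loose angle gauge: 24 (x) x 56 (y) x 38 (z) mm, to be pinched from above along x; 161 mm above the flat underside of the gauge's foot. Axes of the gauge: x points out of the white dial (at the start roughly away from the robot's base), y lies along the foot, z up.
- gauge: The same angle gauge, about 0.33 kg, 180 mm tall, standing upright on the bench: foot 44 (x) x 130 (y) x 12 (z) mm, on it a blue round housing 132 mm across and 18 mm thick, then the grip. Origin at the centre of the underside of the foot, axes as above.
- pointer (a joint): Swinging black pointer on the dial, a pendulum whose pivot is 78 mm above the underside of the foot. rad, 0 = points to the middle of the foot, positive = tip towards the gauge's +y. It always hangs plumb: leaning the gauge's top towards its +y by an angle makes it read plus that angle. It swings for about 1 s after a movement.
- dial (a joint): Angle of the red mark on the stiff white dial, rad, on the same scale as the pointer (0.2 to 0.42 here, so always on the +y side). It does not move during the job. The pointer is on the mark when both values are equal.
- pointer_tip (a point): Tip of the pointer, 54 mm from the pivot.
- mark (a point): Centre of the red mark on the dial, 54 mm from the pivot; the mark is 9 mm wide and 26 mm long.
- block: Fixed wooden stud block 90 (x) x 120 (y) mm and 30 mm high, with a raised step of 44 mm height along its -y edge (30 mm wide); origin at the centre of its underside. It carries the stud, 10 mm towards its +y from the centre.
- stud_top (a point): Highest point of the stud's round brass head (ball of 32 mm diameter), 88 mm above the bench when not pressed.
- stud (a joint): How far the stud's head is pressed down, m: 0 free, 0.014 at the bottom. The spring takes about 0.6 N to start and 0.6 N more per mm, pushing straight up.
- bottle_a: Bystander: squeeze bottle with a pointed spout, 68 mm across, 190 mm tall, origin at its underside, on the left.
- bottle_b: Bystander: a second such bottle, on the right.
- book: Bystander: blue textbook lying flat, 180 x 235 x 37 mm, origin at the centre of its underside.
- weight: Bystander: brass weight, 48 mm across, 30 mm high, origin at the centre of its underside.
Things that resemble listed ones, but are neither listed nor needed, are in the scene too. Of the things that look like the gauge, the largest one is meant.

How it is judged:
By the outcome, as a careful person would: the job done as asked, in the order asked, and still so for the second after the job is handed in, while the arm keeps its last pose, push and grip.
It also fails if it takes over 45 s, if anything falls off the work surface, if the arm or the gripper's body presses on something with over 40 N, if the wrist force passes 120 N, or if a joint passes its speed limit or range.

## Working session

There is one attempt and no reset: what is moved stays moved. The work goes in short steps, Python scripts to look and compute and a tool call to move; the robot and the scene stay as the last step left them, time stands still between calls to the robot, and variables do not carry over. Pictures are saved under pics/ and viewed, and the job is handed in when it is done.

Besides the shell and the picture viewer there is one more tool, called after ">>>" in YAML: its name, and indented under it one key for each argument. play_rows: Moves the arm, as the interface text tells. Its arguments: {"type":"object","properties":{"targets":{"type":"array"},"grip_force":{"type":"number"}},"required":["targets"]}

```bash
mkdir -p pics; ls
python3 - <<'E'
from workcell import manip
import cv2
s=manip.observe()
for k,v in s.items(): print(k,v)
print(manip.tcp_to_tips)
for n in ["scene","top","wrist"]:
    im=manip.snapshot(n); cv2.imwrite(f"pics/{n}0.png",im[:,:,::-1])
    print(n,manip.get_calibration(n))
    if n!="wrist":
        for l in ["gauge_grip","gauge","stud_top","block","mark","pointer_tip","bottle_a","book","weight"]:
            print(l,[(round(d["p"],2),[round(float(x),3) for x in d["position"]]) for d in manip.tip_of(l,n)])
E
```

```text
pics
clock 0.0
qpos [-1.46638319e+00  3.13422449e-01  1.49839967e+00  7.30143376e-07
  1.33096365e+00 -2.23443408e-01]
dq [-4.70178380e-04  5.48752537e-04 -1.50089705e-03 -5.81839373e-05
  1.89980154e-03  6.30166857e-04]
joint_torque [ 4.33173100e-04 -4.02211046e+01 -2.52268499e+01  6.94919634e-02
  3.53271374e-02 -1.10439473e-04]
ee_pos [ 0.16900363 -0.49684623  0.26318922]
orientation [ 2.04451717  0.33941043 -2.04436864]
ft_force [-0.13271331  0.34335406 -0.30053417]
torque [-0.0556321   0.00570105  0.00793299]
width 0.088113271523186
0.025
scene {'fx': 361.32312056147293, 'fy': 361.32312056147293, 'cx': 318.56908891569935, 'cy': 199.45325851509222, 'xyz': array([ 1.43208853, -0.30732839,  0.65911501]), 'orientation': array([-1.82843767, -1.25548827,  0.72235429])}
gauge_grip [(0.98, [0.654, 0.271, 0.12]), (0.91, [0.528, 0.195, 0.155]), (0.74, [0.409, 0.201, 0.121])]
gauge [(0.65, [0.528, 0.193, 0.003]), (0.56, [0.655, 0.267, 0.002]), (0.48, [0.408, 0.203, 0.0])]
stud_top [(0.47, [0.513, -0.171, 0.088])]
block [(0.56, [0.508, -0.186, -0.004])]
mark [(0.74, [0.542, 0.22, 0.029])]
p
[... 431 characters left out ...]
42, -0.07110519])}
gauge_grip [(0.8, [0.653, 0.271, 0.12]), (0.68, [0.528, 0.197, 0.163]), (0.66, [0.407, 0.202, 0.114])]
gauge [(0.94, [0.656, 0.265, -0.002]), (0.71, [0.405, 0.205, 0.0]), (0.67, [0.533, 0.197, -0.003])]
stud_top [(0.69, [0.514, -0.18, 0.088])]
block [(0.82, [0.513, -0.183, -0.001])]
mark []
pointer_tip []
bottle_a [(0.81, [0.61, 0.454, 0.0]), (0.72, [0.614, -0.405, -0.002])]
book [(0.82, [0.788, 0.069, 0.002])]
weight [(0.72, [0.385, 0.002, 0.004])]
wrist {'fx': 342.22283230494696, 'fy': 342.22283230494696, 'cx': 313.5339166784545, 'cy': 200.47647722881038, 'xyz': array([ 0.23508469, -0.47531648,  0.38481273]), 'orientation': array([ 2.36689187, -1.69474802, -0.23239592])}
```

View pics/scene0.png

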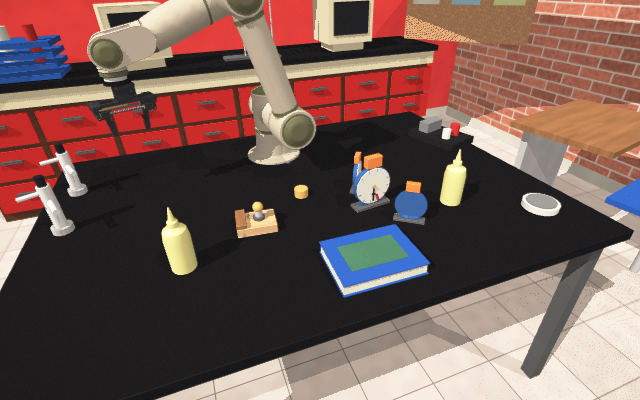

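View pics/top0.png

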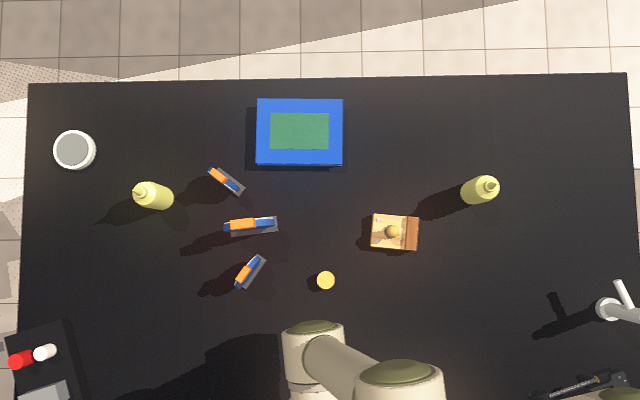

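Run:
```python
import cv2
im=cv2.imread("pics/scene0.png")
# crop around
cv2.imwrite("pics/sc_crop.png",cv2.resize(im[130:300,330:530],None,fx=4,fy=3.5,interpolation=cv2.INTER_CUBIC)[:600,:800])
im=cv2.imread("pics/top0.png")
cv2.imwrite("pics/top_crop.png",cv2.resize(im[90:290,180:450],None,fx=2.9,fy=2.9,interpolation=cv2.INTER_CUBIC))
```

```text
(no output)
```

View pics/sc_crop.png

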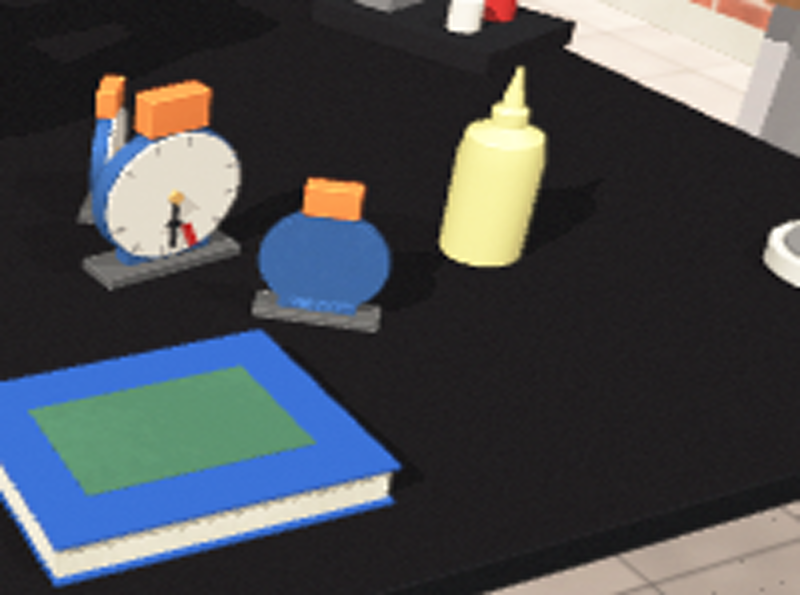

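View pics/top_crop.png

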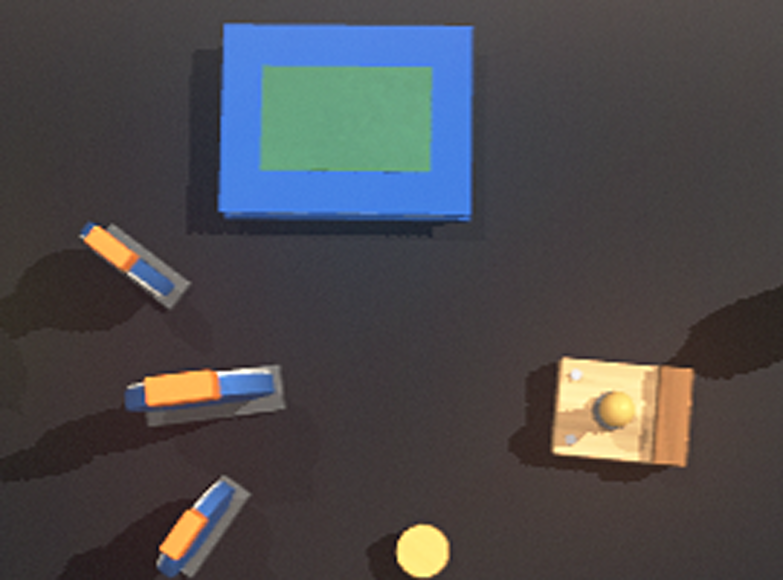

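The scene shows the large gauge at about (372,190), with its dial toward the camera and the red mark right of the pointer, which is the +y side. The two small look-alikes are on either side of it. The block is at (257,222), with its step on the -y side. Next I'll measure the poses from pixels.

```bash
cat > h.py <<'E'
import numpy as np, cv2
from scipy.spatial.transform import Rotation as R
from workcell import manip
def ray(c,px):
    d=np.array([(px[0]-c['cx'])/c['fx'],(px[1]-c['cy'])/c['fy'],1.0])
    return np.array(c['xyz']), R.from_rotvec(c['orientation']).as_matrix()@d
def onz(c,px,z):
    o,d=ray(c,px); return o+d*(z-o[2])/d[2]
def proj(c,P):
    p=R.from_rotvec(c['orientation']).as_matrix().T@(np.array(P)-c['xyz'])
    return np.array([c['cx']+c['fx']*p[0]/p[2],c['cy']+c['fy']*p[1]/p[2]])
def pose():
    s=manip.observe(); return np.array(s['ee_pos']),R.from_rotvec(s['orientation']),s
E
python3 - <<'E'
from h import *
im=cv2.imread("pics/top0.png"); c=manip.get_calibration("top")
hsv=cv2.cvtColor(im,cv2.COLOR_BGR2HSV)
def comps(m,amin=60):
    n,l,st,ce=cv2.connectedComponentsWithStats(m.astype(np.uint8))
    for i in range(1,n):
        if st[i,4]>=amin: yield l==i,st[i],ce[i]
H,S,V=[hsv[...,i].astype(int) for i in range(3)]
print("orange")
for m,st,ce in comps((H>8)&(H<18)&(S>190)&(V>200)):
    pts=np.argwhere(m)[:,::-1].astype(np.float32); r=cv2.minAreaRect(pts)
    b=cv2.boxPoints(r); w=np.array([onz(c,p,0.18) for p in b])
    e=w[1]-w[0],w[2]-w[1]
    print(st,ce,onz(c,ce,0.18).round(4),[ (np.linalg.norm(x).round(4),np.degrees(np.arctan2(x[1],x[0])).round(1)) for x in e])
print("foot?")
for p in ["gray"]:
    for m,st,ce in comps((S<40)&(V>70)&(V<170),40): 
        if 180<ce[0]<300 and 140<ce[1]<300: 
            print(st,ce)
            pts=np.argwhere(m)[:,::-1].astype(np.float32); w=np.array([onz(c,p,0.012) for p in cv2.boxPoints(cv2.minAreaRect(pts))]); e=w[1]-w[0],w[2]-w[1]
            print(w.round(3).tolist(),[ (np.linalg.norm(x).round(4),np.degrees(np.arctan2(x[1],x[0])).round(1)) for x in e])
cv2.imwrite("pics/stud_crop.png",cv2.resize(im[205:260,360:430],None,fx=10,fy=10,interpolation=cv2.INTER_CUBIC))
cv2.imwrite("pics/g_crop.png",cv2.resize(im[205:245,215:285],None,fx=10,fy=10,interpolation=cv2.INTER_CUBIC))
print(R.from_rotvec(manip.observe()['orientation']).as_matrix().round(3))
E
```

```text
orange
foot?
[217 167  29  30 187] [232.7540107  182.46524064]
[[0.67, 0.312, 0.012], [0.696, 0.292, 0.012], [0.637, 0.216, 0.012], [0.611, 0.236, 0.012]] [(np.float64(0.0331), np.float64(-37.2)), (np.float64(0.0967), np.float64(-127.8))]
[230 215  49  22 264] [257.66666667 229.45075758]
[[0.542, 0.263, 0.012], [0.559, 0.132, 0.012], [0.516, 0.126, 0.012], [0.499, 0.257, 0.012]] [(np.float64(0.1323), np.float64(-82.6)), (np.float64(0.0434), np.float64(-172.0))]
[243 254  24  35 171] [254.97660819 271.31578947]
[[0.376, 0.241, 0.012], [0.456, 0.186, 0.012], [0.438, 0.159, 0.012], [0.358, 0.214, 0.012]] [(np.float64(0.0968), np.float64(-34.1)), (np.float64(0.0326), np.float64(-123.9))]
[[ 0.     0.322 -0.947]
 [-0.    -0.947 -0.322]
 [-1.     0.     0.   ]]
```

View pics/stud_crop.png

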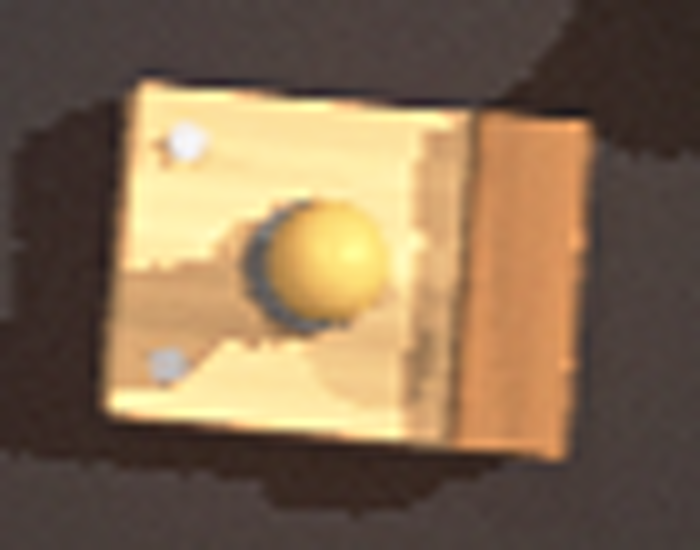

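View pics/g_crop.png

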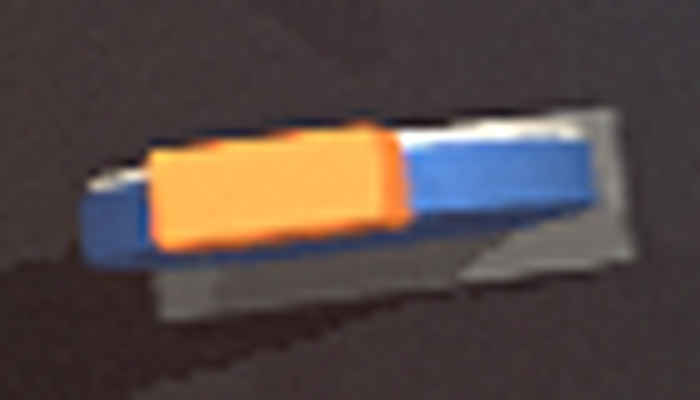

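Grip top corners in the crop are about (150,152), (378,127), (385,222) and (163,250). The ball is centred at about (326,260). I'll convert these to world positions.

Run:
```python
from h import *
c=manip.get_calibration("top")
def cr(p,o): return (np.array(p)-4.5)/10+o
g=np.array([onz(c,cr(p,[215,205]),0.18) for p in [(150,152),(378,127),(385,222),(163,250)]])
print(g.round(4), g.mean(0).round(4), [np.linalg.norm(g[i]-g[(i+1)%4]).round(4) for i in range(4)])
for a,b in [(1,0),(2,3)]:
    d=g[b]-g[a]; print("yaw", np.degrees(np.arctan2(-d[0],d[1])).round(2))
f=np.array([onz(c,cr(p,[215,205]),0.012) for p in [(612,110),(633,260),(160,320)]])
print("foot",f.round(4),"centre",((f[0]+f[2])/2).round(4)); d=f[2]-f[1]; print(np.linalg.norm(d),np.degrees(np.arctan2(-d[0],d[1])))
print("ball",onz(c,cr((326,260),[360,205]),0.072).round(4))
b=np.array([onz(c,cr(p,[360,205]),0.03) for p in [(135,82),(108,412)]]);print("block +y edge",b.round(4),np.linalg.norm(b[0]-b[1]))
# pointer/mark from scene
s=manip.get_calibration("scene"); im=cv2.imread("pics/scene0.png")
cv2.imwrite("pics/dial.png",cv2.resize(im[155:215,345:400],None,fx=10,fy=10,interpolation=cv2.INTER_CUBIC))
P,Rm,st=pose()
# yaw wish: tool y ; wrist q6 needed
```

```text
[[0.5385 0.2229 0.18  ]
 [0.5437 0.1686 0.18  ]
 [0.5212 0.1669 0.18  ]
 [0.5152 0.2197 0.18  ]] [0.5297 0.1945 0.18  ] [np.float64(0.0545), np.float64(0.0226), np.float64(0.0531), np.float64(0.0235)]
yaw 5.54
yaw 6.48
foot [[0.5574 0.1332 0.012 ]
 [0.5163 0.1276 0.012 ]
 [0.5014 0.2572 0.012 ]] centre [0.5294 0.1952 0.012 ]
0.1304208150146772 6.528854205022064
ball [ 0.511  -0.1755  0.072 ]
block +y edge [[ 0.5605 -0.1311  0.03  ]
 [ 0.4723 -0.122   0.03  ]] 0.08869688140873866
```

View pics/dial.png

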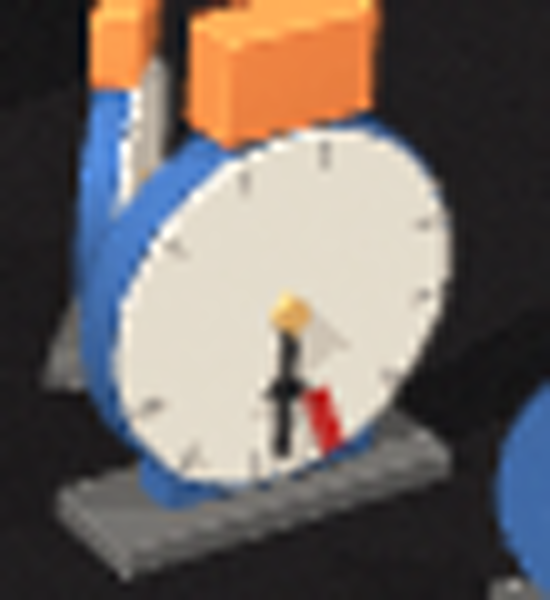

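```bash
cat >> h.py <<'E'
def dial_angle(c,px,O,Rg,xf=0.011,piv=0.078):
    """angle of pixel on dial plane; O foot centre, Rg gauge rot matrix"""
    o,d=ray(c,px); n=Rg[:,0]; p0=O+Rg@np.array([xf,0,piv])
    p=o+d*(n@(p0-o))/(n@d); q=Rg.T@(p-p0)
    return np.degrees(np.arctan2(q[1],-q[2])), np.hypot(q[1],q[2]), q
E
python3 - <<'E'
from h import *
s=manip.get_calibration("scene")
Rg=R.from_euler('z',6.3,degrees=True).as_matrix(); O=np.array([.5295,.195,0])
def cr(p): return (np.array(p)-4.5)/10+np.array([345,155])
qs={k:dial_angle(s,cr(p),O,Rg)[2] for k,p in dict(pivot=(290,312),mark=(323,420),markTop=(316,392),markBot=(332,448),tip=(281,455)).items()}
for k,q in qs.items():
    r=q-qs['pivot']; print(k,q.round(4),np.degrees(np.arctan2(r[1],-r[2])),np.hypot(r[1],r[2]))
P,Rm,st=pose()
# goal tool: x down, y along +-gauge x
for sg in (1,-1):
    x=np.array([0,0,-1.]); y=sg*Rg[:,0]; T=np.column_stack([x,y,np.cross(x,y)])
    print(sg,"local rot deg",np.degrees((Rm.inv()*R.from_matrix(T)).as_rotvec()).round(2))
    print("local shift cm to above grip z=.30", (Rm.inv().apply(np.array([.5295,.195,.30])-P)*100).round(2))
E
```

```text
pivot [ 0.      0.0044 -0.0008] 180.0 0.0
mark [ 0.      0.0207 -0.0464] 19.659453956396053 0.0484452609317713
markTop [-0.      0.017  -0.0345] 20.50151389137463 0.03603139670211568
markBot [ 0.      0.0252 -0.0587] 19.802210486272443 0.06152955917252918
tip [-0.      0.0047 -0.0553] 0.33714542439032075 0.05450323523313435
1 local rot deg [-77.52   0.    -0.  ]
local shift cm to above grip z=.30 [ -3.63 -53.91 -56.41]
-1 local rot deg [102.48  -0.    -0.  ]
local shift cm to above grip z=.30 [ -3.63 -53.91 -56.41]
```

>>> play_rows:
  targets: [8.8,-3.6,-53.9,-56.4,-77.5,0,0,8.8,-3.6,-53.9,-56.4,-77.5,0,0,8.8,-3.6,-53.9,-56.4,-77.5,0,0,8.8,-3.6,-53.9,-56.4,-77.5,0,0,8.8,-3.6,-53.9,-56.4,-77.5,0,0,8.8,-3.6,-53.9,-56.4,-77.5,0,0,8.8,-3.6,-53.9,-56.4,-77.5,0,0,8.8,-3.6,-53.9,-56.4,-77.5,0,0]

```text
clock: 1.72
ee_pos: [0.3232, -0.1999, 0.2794]
orientation: [1.382, 1.087, -1.382]
ft_force: [1.4, -0.3, 0.3]
width: 0.0882
```

```bash
cat > goto.py <<'E'
# usage: goto.py x y z yaw lean  -> local shift (cm), rot (deg) for grasp-independent TCP target
import sys
from h import *
x,y,z,yaw,lean=map(float,sys.argv[1:6])
P,Rm,s=pose()
Rg=(R.from_euler('z',yaw,degrees=True)*R.from_euler('x',-lean,degrees=True)).as_matrix()
T=np.column_stack([-Rg[:,2],Rg[:,0],-Rg[:,1]])
print("now",P.round(4),"F",np.round(s['ft_force'],2),"w",round(s['width'],4),"t",s['clock'])
print("shift",(Rm.inv().apply(np.array([x,y,z])-P)*100).round(2),"rot",np.degrees((Rm.inv()*R.from_matrix(T)).as_rotvec()).round(2))
E
python3 goto.py .5295 .195 .30 6.3 0
```

```text
now [ 0.3232 -0.1999  0.2794] F [ 1.38 -0.33  0.29] w 0.0882 t 1.7167
shift [ -2.07  10.77 -43.23] rot [-19.9    0.03  -0.03]
```

>>> play_rows:
  targets: [8.8,-2.1,10.8,-43.2,-19.9,0,0,8.8,-2.1,10.8,-43.2,-19.9,0,0,8.8,-2.1,10.8,-43.2,-19.9,0,0,8.8,-2.1,10.8,-43.2,-19.9,0,0,8.8,-2.1,10.8,-43.2,-19.9,0,0,8.8,-2.1,10.8,-43.2,-19.9,0,0,8.8,-2.1,10.8,-43.2,-19.9,0,0,8.8,-2.1,10.8,-43.2,-19.9,0,0]

```text
clock: 2.38
ee_pos: [0.4774, 0.0957, 0.2951]
orientation: [1.128, 1.258, -1.127]
ft_force: [1.0, -1.4, 0.2]
width: 0.0881
```

```bash
python3 goto.py .5295 .195 .30 6.3 0
```

```text
now [0.4774 0.0957 0.2951] F [ 0.98 -1.35  0.2 ] w 0.0881 t 2.3833
shift [-0.49  6.27 -9.29] rot [ 0.02  0.04 -0.06]
```

>>> play_rows:
  targets: [8.8,-0.5,2.1,-3.1,0,0,0,8.8,-0.5,4.2,-6.2,0,0,0,8.8,-0.5,6.27,-9.29,0,0,0,8.8,-0.5,6.27,-9.29,0,0,0,8.8,-0.5,6.27,-9.29,0,0,0]

```text
clock: 2.8
ee_pos: [0.5296, 0.1961, 0.2993]
orientation: [1.125, 1.26, -1.126]
ft_force: [0.1, 0.4, 0.8]
width: 0.0879
```

```bash
python3 - <<'E'
from h import *
c=manip.get_calibration("wrist"); im=manip.snapshot("wrist"); cv2.imwrite("pics/wrist1.png",im[:,:,::-1])
for l in ["gauge_grip","gauge"]:
    print(l,[(round(d["p"],2),[round(float(x),3) for x in d["position"]]) for d in manip.tip_of(l,"wrist")])
Rg=R.from_euler('z',6.3,degrees=True).as_matrix();O=np.array([.5295,.195,0])
for a in (-12,12):
    for b in (-28,28): print(proj(c,O+Rg@np.array([a/1e3,b/1e3,.18])).round(1))
E
python3 goto.py .5295 .195 .30 6.3 0
```

```text
gauge_grip [(0.81, [0.527, 0.192, 0.163]), (0.77, [0.651, 0.267, 0.121]), (0.7, [0.41, 0.203, 0.119])]
gauge [(0.72, [0.652, 0.267, -0.001]), (0.68, [0.412, 0.204, -0.0]), (0.6, [0.53, 0.197, -0.001])]
[296.5 239.2]
[295.7 165.6]
[328.4 239.3]
[329.5 165.7]
now [0.5292 0.194  0.3004] F [-0.04 -0.83 -0.61] w 0.0883 t 2.95
shift [ 0.04  0.04 -0.09] rot [-0.04  0.06 -0.06]
```

View pics/wrist1.png

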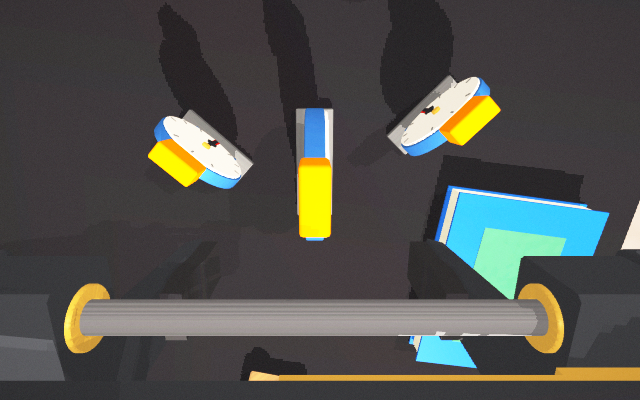

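The predicted grip box matches the picture: columns 300–331, rows 165–238. I'll go down and grip.

>>> play_rows:
  targets: [8.8,3,0.1,-0.1,0,0,0,8.8,6,0.1,-0.1,0,0,0,8.8,9,0.1,-0.1,0,0,0,8.8,11.5,0.1,-0.1,0,0,0,8.8,13.1,0.1,-0.1,0,0,0,8.8,13.1,0.1,-0.1,0,0,0,5,13.1,0.1,-0.1,0,0,0,4,13.1,0.1,-0.1,0,0,0]
  grip_force: 40

```text
clock: 3.62
ee_pos: [0.5309, 0.1946, 0.171]
orientation: [1.13, 1.255, -1.127]
ft_force: [-0.2, -0.2, -0.4]
width: 0.0768
```

>>> play_rows:
  targets: [3,0,0,0,0,0,0,2.6,0,0,0,0,0,0,2,0,0,0,0,0,0,1,0,0,0,0,0,0,1,0,0,0,0,0,0,1,0,0,0,0,0,0]

```text
clock: 4.12
ee_pos: [0.5309, 0.1946, 0.1711]
orientation: [1.13, 1.255, -1.127]
ft_force: [-0.3, 0.1, 0.7]
width: 0.0366
```

```bash
python3 goto.py .511 -.1755 .30 6.3 0
```

```text
now [0.5309 0.1946 0.1711] F [-0.26  0.12  0.69] w 0.0366 t 4.1167
shift [-12.88  -5.94  36.59] rot [-0.08  0.05 -0.21]
```

>>> play_rows:
  targets: [1,0,0,0,0,0,0,1,0,0,0,0,0,0,1,0,0,0,0,0,0,1,0,0,0,0,0,0,1,0,0,0,0,0,0]
  grip_force: 45

```text
clock: 4.53
ee_pos: [0.5308, 0.1946, 0.1711]
orientation: [1.13, 1.256, -1.127]
ft_force: [-0.9, 0.3, 0.5]
width: 0.0239
```

```bash
python3 goto.py .511 -.1755 .30 6.3 0
```

```text
now [0.5308 0.1946 0.1711] F [-0.91  0.29  0.49] w 0.0239 t 4.5333
shift [-12.88  -5.93  36.59] rot [-0.08  0.05 -0.19]
```

>>> play_rows:
  targets: [1,-1,0,0,0,0,0,1,-3,0,0,0,0,0,1,-5.5,0,0,0,0,0,1,-8,0,0,0,0,0,1,-10.5,0,0,0,0,0,1,-12.5,0,0,0,0,0,1,-13.5,0,0,0,0,0,1,-13.5,0,0,0,0,0]

```text
clock: 5.2
ee_pos: [0.5307, 0.1948, 0.3081]
orientation: [1.132, 1.253, -1.124]
ft_force: [0.2, 0.9, -4.3]
width: 0.0234
```

```bash
python3 goto.py .511 -.1755 .31 6.3 0
python3 - <<'E'
from h import *
for n in ["scene","top"]:
    im=manip.snapshot(n)[:,:,::-1]; cv2.imwrite(f"pics/{n}2.png",im)
E
```

```text
now [0.5307 0.1948 0.3081] F [ 0.16  0.88 -4.32] w 0.0234 t 5.2
shift [-0.2  -5.97 36.6 ] rot [-0.07  0.04 -0.39]
```

View pics/scene2.png

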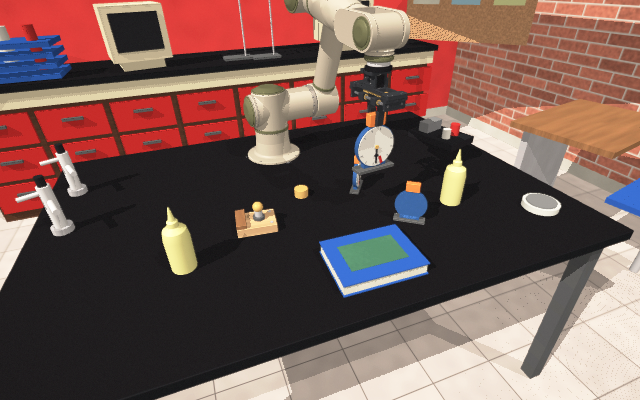

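The gauge is lifted and held upright. I'll carry it across to above the stud at moderate speed.

>>> play_rows:
  targets: [1,-0.3,-0.2,1.2,0,0,0,1,-0.3,-0.6,3.6,0,0,0,1,-0.3,-1.1,6.6,0,0,0,1,-0.3,-1.6,9.6,0,0,0,1,-0.3,-2.1,12.6,0,0,0,1,-0.3,-2.6,15.6,0,0,0,1,-0.3,-3.1,18.6,0,0,0,1,-0.3,-3.5,21.4,0,0,0]

```text
clock: 5.97
ee_pos: [0.5174, -0.0242, 0.307]
orientation: [1.129, 1.258, -1.13]
ft_force: [0.3, 0.6, -4.4]
width: 0.0236
```

```bash
python3 goto.py .511 -.1755 .31 6.3 0
```

```text
now [ 0.5174 -0.0242  0.307 ] F [ 0.27  0.64 -4.41] w 0.0236 t 5.9667
shift [-0.29 -2.27 14.97] rot [-0.11  0.03  0.04]
```

>>> play_rows:
  targets: [1,-0.3,-0.4,2.8,0,0,0,1,-0.3,-0.8,5.4,0,0,0,1,-0.3,-1.2,7.8,0,0,0,1,-0.3,-1.5,10.2,0,0,0,1,-0.3,-1.9,12.4,0,0,0,1,-0.3,-2.1,14,0,0,0,1,-0.3,-2.3,15,0,0,0,1,-0.3,-2.3,15,0,0,0]

```text
clock: 6.63
ee_pos: [0.51, -0.1777, 0.309]
orientation: [1.13, 1.259, -1.133]
ft_force: [0.2, 1.1, -4.4]
width: 0.0236
```

```bash
python3 goto.py .511 -.1755 .31 6.3 0
python3 - <<'E'
from h import *
P,Rm,s=pose()
for n in ["scene","top","wrist"]:
    c=manip.get_calibration(n)
    im=manip.snapshot(n)[:,:,::-1]; cv2.imwrite(f"pics/{n}3.png",im)
    if n!="wrist":
        for l in ["gauge_grip","gauge","stud_top","mark","pointer_tip"]:
            print(n,l,[(round(d["p"],2),[round(float(x),3) for x in d["position"]]) for d in manip.tip_of(l,n)])
    else: continue
im=cv2.imread("pics/scene3.png")
cv2.imwrite("pics/sc3.png",cv2.resize(im[120:250,200:330],None,fx=4.6,fy=4.6,interpolation=cv2.INTER_CUBIC))
E
```

```text
now [ 0.51   -0.1777  0.309 ] F [ 0.18  1.06 -4.41] w 0.0236 t 6.6333
shift [-0.1   0.13 -0.21] rot [-0.25 -0.    0.15]
scene gauge_grip [(0.92, [0.505, -0.177, 0.294]), (0.86, [0.654, 0.271, 0.119]), (0.61, [0.508, -0.182, -0.002]), (0.56, [0.406, 0.201, 0.123])]
scene gauge [(0.9, [0.412, 0.202, -0.002]), (0.75, [0.509, -0.175, 0.142]), (0.59, [0.655, 0.266, -0.004])]
scene stud_top [(0.49, [0.516, -0.172, 0.09])]
scene mark [(0.91, [0.519, -0.152, 0.164]), (0.58, [0.416, 0.212, 0.019])]
scene pointer_tip [(0.55, [0.519, -0.182, 0.163])]
top gauge_grip [(0.58, [0.407, 0.203, 0.119]), (0.56, [0.657, 0.269, 0.116]), (0.44, [0.51, -0.172, 0.134])]
top gauge [(0.83, [0.407, 0.207, -0.0]), (0.56, [0.512, -0.172, 0.135])]
top stud_top [(0.61, [0.511, -0.183, -0.001])]
top mark []
top pointer_tip []
```

View pics/sc3.png

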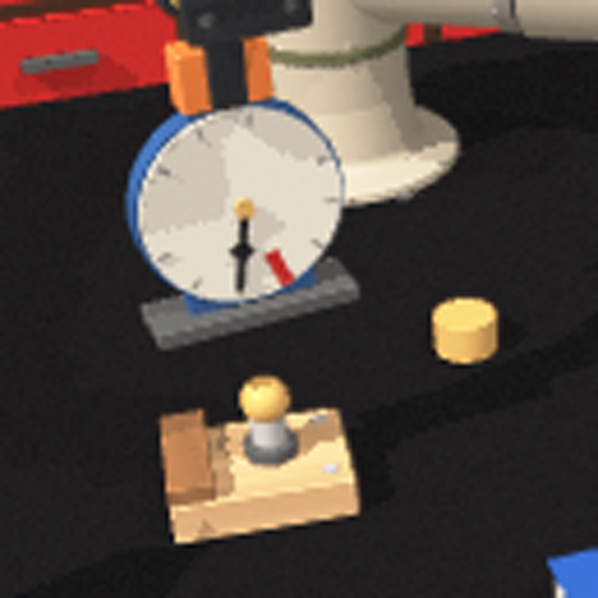

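View pics/wrist3.png

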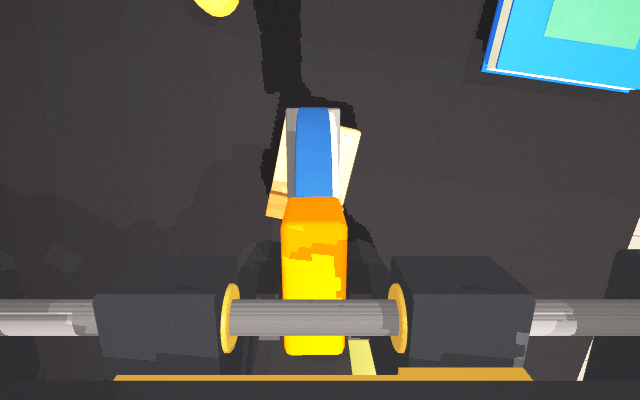

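View pics/top3.png

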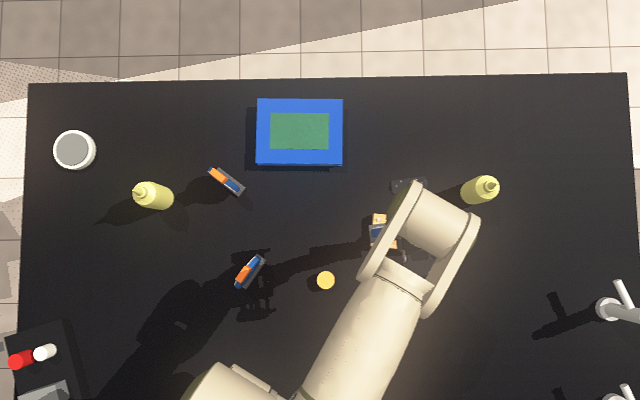

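Run:
```python
from h import *
c=manip.get_calibration("scene"); im=cv2.imread("pics/scene3.png")
cv2.imwrite("pics/a.png",cv2.resize(im[165:200,225:285],None,fx=12,fy=12,interpolation=cv2.INTER_CUBIC))
cv2.imwrite("pics/b.png",cv2.resize(im[195:230,230:285],None,fx=12,fy=12,interpolation=cv2.INTER_CUBIC))
print("ball scene",onz(c,(np.array([265,400])-1.8)/4.6+[200,120],.072).round(4))
print("pred ball px (12x in b)",(proj(c,[.511,-.1755,.072])-[230,195])*12+5.5)
P,Rm,s=pose()
M=Rm.as_matrix(); Rg=np.column_stack([M[:,1],-M[:,2],-M[:,0]]); O=P-Rg@np.array([0,0,.1711])
print(O,R.from_matrix(Rg).as_euler('zyx',degrees=True))
for q in [(.022,-.065,0),(.022,.065,0),(.022,-.065,.012),(.022,.065,.012),(-.022,-.065,.012)]:
    print(q,((proj(c,O+Rg@np.array(q))-[225,165])*12+5.5).round(0))
```

```text
ball scene [ 0.511  -0.1746  0.072 ]
pred ball px (12x in b) [328.59286709 144.92556692]
[ 0.51062068 -0.17575289  0.13899345] [ 6.19826118  0.03774949 -0.03496028]
(0.022, -0.065, 0) [118. 381.]
(0.022, 0.065, 0) [641. 248.]
(0.022, -0.065, 0.012) [110. 336.]
(0.022, 0.065, 0.012) [637. 205.]
(-0.022, -0.065, 0.012) [ 61. 253.]
```

View pics/a.png

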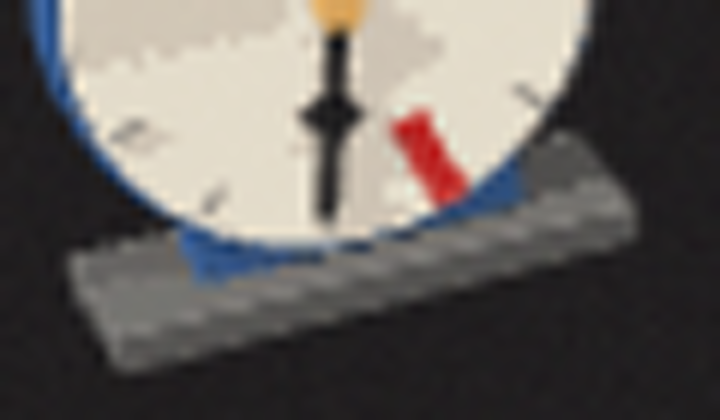

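View pics/b.png

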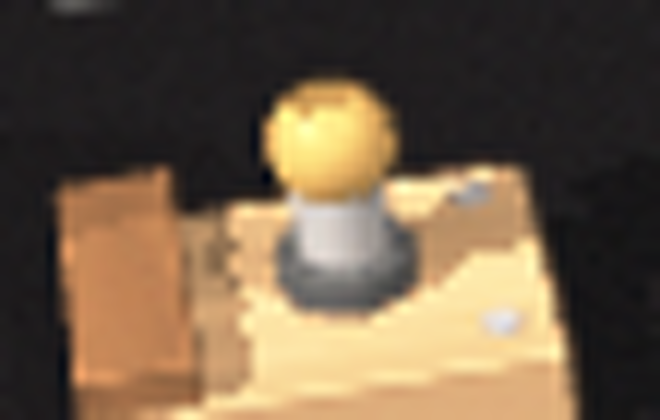

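The predicted foot corners and ball are off by the same ~0.5 px, so the alignment is within about 1 mm. I'll lower it.

```bash
cat > ball.py <<'E'
# usage: ball.py press_mm lean_deg [yoff_mm along foot] : local shift/rot so that foot middle rests on the ball, leaned
import sys
from h import *
press,lean=float(sys.argv[1])/1e3,float(sys.argv[2]); C=np.array([.511,-.1752,.072-press])
L=.1711
P,Rm,s=pose(); M=Rm.as_matrix(); Rc=np.column_stack([M[:,1],-M[:,2],-M[:,0]]); O=P-Rc@np.array([0,0,L])
Rg=(R.from_euler('z',6.2,degrees=True)*R.from_euler('x',-lean,degrees=True)).as_matrix()
T=Rg@np.array([0,0,L+.016])+C
M2=np.column_stack([-Rg[:,2],Rg[:,0],-Rg[:,1]])
print("now P",P.round(4),"O",O.round(4),"lean/yaw",R.from_matrix(Rc).as_euler('zyx',degrees=True).round(2),"F",np.round(s['ft_force'],2),"T",np.round(s['torque'],3),"t",s['clock'])
v=Rc.T@(C+[0,0,press]-O); 
w=Rc.T@(np.array([.511,-.1752,.072])-O); # press from foot plane: C along vertical so that dist=16mm
print("ball in gauge frame mm",(w*1e3).round(1),"est press mm",((w[2]+.016)/Rc[2,2]*1e3).round(2))
print("target TCP",T.round(4),"shift",(Rm.inv().apply(T-P)*100).round(2),"rot",np.degrees((Rm.inv()*R.from_matrix(M2)).as_rotvec()).round(2))
E
python3 ball.py -2 0;python3 ball.py 5 0
```

```text
now P [ 0.5107 -0.1756  0.3101] O [ 0.5106 -0.1758  0.139 ] lean/yaw [ 6.2   0.04 -0.03] F [-0.03 -0.12 -4.05] T [-0.065 -0.086  0.022] t 7.2833
ball in gauge frame mm [  0.5   0.5 -67. ] est press mm -50.99
target TCP [ 0.511  -0.1752  0.2611] shift [ 4.9   0.03 -0.04] rot [-0.    0.03  0.04]
now P [ 0.5107 -0.1756  0.3101] O [ 0.5106 -0.1758  0.139 ] lean/yaw [ 6.2   0.04 -0.03] F [-0.03 -0.12 -4.05] T [-0.065 -0.086  0.022] t 7.2833
ball in gauge frame mm [  0.5   0.5 -67. ] est press mm -50.99
target TCP [ 0.511  -0.1752  0.2541] shift [ 5.6   0.04 -0.04] rot [-0.    0.03  0.04]
```

>>> play_rows:
  targets: [1,1.2,0,0,0,0,0,1,2.6,0,0,0,0,0,1,3.8,0,0,0,0,0,1,4.6,0,0,0,0,0,1,4.8,0,0,0,0,0,1,4.8,0,0,0,0,0]

```text
clock: 7.78
ee_pos: [0.5107, -0.1757, 0.2619]
orientation: [1.128, 1.259, -1.13]
ft_force: [-0.3, 0.2, -4.3]
width: 0.0238
```

```bash
python3 ball.py 5 0
python3 - <<'E'
from h import *
im=manip.snapshot("scene")[:,:,::-1]
cv2.imwrite("pics/c.png",cv2.resize(im[150:235,215:295],None,fx=7,fy=7,interpolation=cv2.INTER_CUBIC))
E
```

```text
now P [ 0.5107 -0.1757  0.2619] O [ 0.5105 -0.1757  0.0908] lean/yaw [ 6.2   0.07 -0.01] F [-0.32  0.2  -4.32] T [ 0.023 -0.103 -0.015] t 7.7833
ball in gauge frame mm [  0.6   0.4 -18.8] est press mm -2.81
target TCP [ 0.511  -0.1752  0.2541] shift [ 0.78  0.04 -0.04] rot [-0.    0.01  0.07]
```

View pics/c.png

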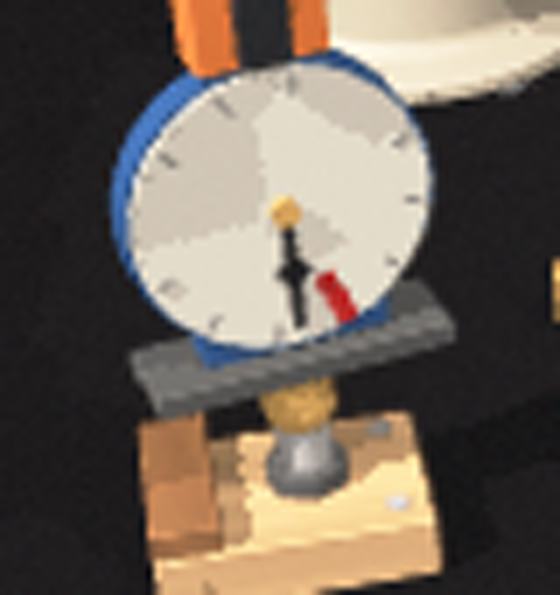

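>>> play_rows:
  targets: [1,0.2,0,0,0,0,0,1,0.4,0,0,0,0,0,1,0.6,0,0,0,0,0,1,0.8,0,0,0,0,0,1,0.8,0,0,0,0,0,1,0.8,0,0,0,0,0]

```text
clock: 8.33
ee_pos: [0.511, -0.1759, 0.2549]
orientation: [1.128, 1.257, -1.129]
ft_force: [0.5, -0.1, -1.5]
width: 0.0237
```

```bash
python3 ball.py 6 0
python3 - <<'E'
from h import *
im=manip.snapshot("scene")[:,:,::-1]
cv2.imwrite("pics/d.png",cv2.resize(im[150:235,215:295],None,fx=7,fy=7,interpolation=cv2.INTER_CUBIC))
print(manip.observe()['ft_force'])
E
```

```text
now P [ 0.511  -0.1759  0.2549] O [ 0.5111 -0.1761  0.0838] lean/yaw [ 6.2  -0.04 -0.08] F [ 0.46 -0.12 -1.52] T [-0.069 -0.227 -0.003] t 8.3333
ball in gauge frame mm [ -0.    0.9 -11.8] est press mm 4.24
target TCP [ 0.511  -0.1752  0.2531] shift [ 0.18  0.   -0.07] rot [-0.    0.08 -0.03]
[ 0.78128525  0.15823988 -2.65655146]
```

View pics/d.png

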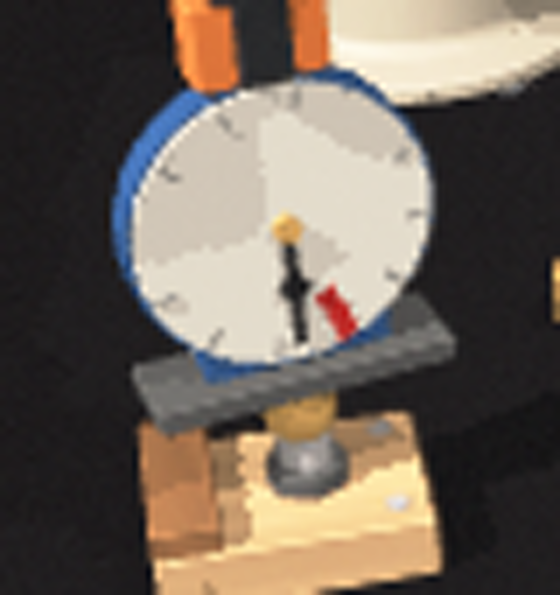

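>>> play_rows:
  targets: [1,0.07,0,-0.03,0,0,0,1,0.14,0,-0.06,0,0,0,1,0.14,0,-0.06,0,0,0,1,0.14,0,-0.06,0,0,0]

```text
clock: 8.72
ee_pos: [0.511, -0.1754, 0.2536]
orientation: [1.128, 1.257, -1.129]
ft_force: [0.6, -0.8, -0.8]
width: 0.0239
```

```bash
for a in 0 2.5 5 7.5 10; do python3 ball.py 5.5 $a | tail -1; done; python3 ball.py 5 0 | head -2;python3 - <<'E'
from h import *
f=[]
for i in range(4): manip.snapshot("scene"); f.append(manip.observe()['ft_force'])
print(np.mean(f,0).round(2),np.std(f,0).round(2))
E
```

```text
target TCP [ 0.511  -0.1752  0.2536] shift [-0.    0.   -0.02] rot [ 0.    0.1  -0.04]
target TCP [ 0.5101 -0.1671  0.2534] shift [ 0.02  0.   -0.83] rot [-0.   -2.4  -0.04]
target TCP [ 0.5092 -0.159   0.2529] shift [ 0.07  0.   -1.65] rot [-0.   -4.9  -0.04]
target TCP [ 0.5084 -0.1509  0.252 ] shift [ 0.16  0.   -2.46] rot [-0.   -7.4  -0.04]
target TCP [ 0.5075 -0.1429  0.2508] shift [ 0.28  0.   -3.26] rot [-0.   -9.9  -0.04]
now P [ 0.511  -0.1754  0.2536] O [ 0.5111 -0.1756  0.0825] lean/yaw [ 6.2  -0.05 -0.09] F [ 0.61 -0.75 -0.81] T [-0.274 -0.181 -0.022] t 8.7167
ball in gauge frame mm [ -0.1   0.5 -10.5] est press mm 5.5
[ 0.46 -0.75 -0.88] [0.77 0.65 0.35]
```

The spring force is about 3.3 N, so the head is pressed roughly 4.5 mm. I'll rock it over in steps.

>>> play_rows:
  targets: [1,0.01,0,-0.42,0,-1.2,0,1,0.02,0,-0.83,0,-2.4,0,1,0.05,0,-1.24,0,-3.7,0,1,0.07,0,-1.65,0,-4.9,0,1,0.11,0,-2.05,0,-6.1,0,1,0.16,0,-2.46,0,-7.4,0,1,0.22,0,-2.86,0,-8.6,0,1,0.28,0,-3.26,0,-9.9,0]

```text
clock: 9.58
ee_pos: [0.5074, -0.1424, 0.2506]
orientation: [1.006, 1.121, -1.201]
ft_force: [-0.7, -1.5, -0.6]
width: 0.0238
```

```bash
for a in 12 14 16 18 19.5; do python3 ball.py 5.5 $a | tail -1; done; python3 ball.py 5 0 | head -2
```

```text
target TCP [ 0.5068 -0.1365  0.2495] shift [ 0.01  0.   -0.6 ] rot [ 0.   -1.89 -0.03]
target TCP [ 0.5061 -0.1302  0.248 ] shift [ 0.04  0.   -1.25] rot [ 0.   -3.89 -0.03]
target TCP [ 0.5054 -0.1239  0.2464] shift [ 0.1   0.   -1.91] rot [ 0.   -5.89 -0.03]
target TCP [ 0.5048 -0.1177  0.2444] shift [ 0.17  0.   -2.55] rot [ 0.   -7.89 -0.03]
target TCP [ 0.5043 -0.1131  0.2429] shift [ 0.25  0.   -3.04] rot [ 0.   -9.39 -0.03]
now P [ 0.5074 -0.1424  0.2506] O [ 0.5107 -0.1723  0.0822] lean/yaw [  6.11  -1.12 -10.05] F [-0.74 -1.5  -0.58] T [-0.268 -0.143 -0.006] t 9.5833
ball in gauge frame mm [ -0.1  -1.1 -10.5] est press mm 5.54
```

>>> play_rows:
  targets: [1,0,0,-0.35,0,-1,0,1,0.01,0,-0.6,0,-1.9,0,1,0.03,0,-0.92,0,-2.9,0,1,0.04,0,-1.25,0,-3.9,0,1,0.07,0,-1.58,0,-4.9,0,1,0.1,0,-1.91,0,-5.9,0,1,0.17,0,-2.55,0,-7.9,0,1,0.17,0,-2.55,0,-7.9,0]

```text
clock: 10.25
ee_pos: [0.5044, -0.1165, 0.2439]
orientation: [0.907, 1.013, -1.251]
ft_force: [-0.3, -0.3, -1.0]
width: 0.0235
```

>>> play_rows:
  targets: [1,0,0,0,0,0,0,1,0,0,0,0,0,0,1,0,0,0,0,0,0,1,0,0,0,0,0,0,1,0,0,0,0,0,0,1,0,0,0,0,0,0,1,0,0,0,0,0,0,1,0,0,0,0,0,0]

```text
clock: 10.92
ee_pos: [0.5044, -0.1165, 0.244]
orientation: [0.908, 1.013, -1.251]
ft_force: [0.5, 0.5, -1.4]
width: 0.0244
```

```bash
python3 ball.py 5.5 20
python3 - <<'E'
from h import *
for i in range(8): im=manip.snapshot("scene")[:,:,::-1]
cv2.imwrite("pics/scene5.png",im)
cv2.imwrite("pics/e.png",cv2.resize(im[165:235,225:295],None,fx=8,fy=8,interpolation=cv2.INTER_CUBIC))
for l in ["mark","pointer_tip","gauge_grip","gauge"]:
    print(l,[(round(d["p"],2),[round(float(x),3) for x in d["position"]]) for d in manip.tip_of(l,"scene")])
print(manip.observe()['ft_force'])
E
```

```text
now P [ 0.5044 -0.1165  0.244 ] O [ 0.5101 -0.1693  0.0813] lean/yaw [  5.97  -1.92 -17.96] F [ 0.46  0.5  -1.43] T [ 0.195 -0.02   0.048] t 10.9167
ball in gauge frame mm [  0.2  -2.8 -10.7] est press mm 5.59
target TCP [ 0.5041 -0.1116  0.2423] shift [ 0.    0.02 -0.52] rot [ 0.07 -1.94 -0.01]
mark [(0.57, [0.518, -0.139, 0.097]), (0.41, [0.417, 0.21, 0.018]), (0.26, [0.51, -0.187, -0.002])]
pointer_tip [(0.6, [0.519, -0.144, 0.099])]
gauge_grip [(0.98, [0.653, 0.274, 0.117]), (0.79, [0.502, -0.119, 0.231]), (0.53, [0.412, 0.202, 0.121])]
gauge [(0.83, [0.657, 0.268, -0.002]), (0.75, [0.511, -0.166, 0.081]), (0.52, [0.41, 0.201, -0.002])]
[-0.28293235 -0.11102135 -0.40943163]
```

View pics/e.png

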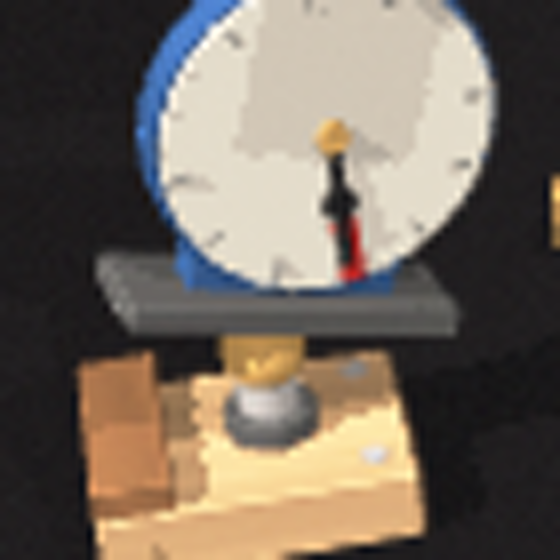

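The pointer overlaps the red mark at about (345,250) in the crop, and the foot sits on the brass head. I'll measure the mark angle from the red centroid and the dial ellipse centre in several frames.

```bash
cat > mark.py <<'E'
from h import *
def analyse(im,c,win,Rg,tag=""):
    x0,y0,x1,y1=win; k=8
    cr=cv2.resize(im[y0:y1,x0:x1],None,fx=k,fy=k,interpolation=cv2.INTER_CUBIC)
    hsv=cv2.cvtColor(cr,cv2.COLOR_BGR2HSV).astype(int); H,S,V=hsv[...,0],hsv[...,1],hsv[...,2]
    w=((S<70)&(V>120)).astype(np.uint8)
    n,l,st,ce=cv2.connectedComponentsWithStats(w); i=1+np.argmax(st[1:,4]); 
    pts=np.argwhere(l==i)[:,::-1].astype(np.int32); hull=cv2.convexHull(pts)
    el=cv2.fitEllipse(hull); ec=(np.array(el[0])-(k-1)/2)/k+[x0,y0]
    # red weight: native pixels
    f=im[y0:y1,x0:x1].astype(float); B,G,Rr=f[...,0],f[...,1],f[...,2]
    red=np.clip((Rr-np.maximum(G,B))/ (Rr+1),0,1); hs=cv2.cvtColor(im[y0:y1,x0:x1],cv2.COLOR_BGR2HSV)[...,0].astype(int)
    red[(red<.3)|~((hs<6)|(hs>172))]=0
    yy,xx=np.mgrid[y0:y1,x0:x1]
    inside=np.array([[cv2.pointPolygonTest(hull,(float((x-x0)*k+3.5),float((y-y0)*k+3.5)),False)>=0 for x in range(x0,x1)] for y in range(y0,y1)])
    red*=inside
    rc=np.array([(xx*red).sum(),(yy*red).sum()])/red.sum()
    dark=((f.max(2)<90)&inside).astype(float)*(1-f.max(2)/150); 
    dc=np.array([(xx*dark).sum(),(yy*dark).sum()])/max(dark.sum(),1e-6)
    # map to dial plane by rays; use approx plane through pivot at ellipse centre
    return ec,el,rc,dc,red.sum()
def ang(c,ec,px,Rg,Xd):
    # Xd: 3D point of dial centre approx
    n=Rg[:,0]
    def hit(p):
        o,d=ray(c,p); return o+d*(n@(Xd-o))/(n@d)
    q=Rg.T@(hit(px)-hit(ec)); return np.degrees(np.arctan2(q[1],-q[2])),np.hypot(q[1],q[2])*1e3
E
python3 - <<'E'
from mark import *
c=manip.get_calibration("scene")
def RgO(O,lean,yaw): return np.array(O),(R.from_euler('z',yaw,degrees=True)*R.from_euler('x',-lean,degrees=True)).as_matrix()
for f,win,O,lean,yaw in [("scene0",(350,160,396,206),[.5295,.195,0],0,6.3),("scene2",(350,115,400,170),[.5307,.1948,.137],0,6.3),("scene3",(222,135,282,195),[.5106,-.1758,.139],0,6.2),("scene5",(238,150,294,203),[.5101,-.1693,.0813],18.06,6.2)]:
    im=cv2.imread(f"pics/{f}.png"); O,Rg=RgO(O,lean,yaw); Xd=O+Rg@np.array([.011,0,.078])
    ec,el,rc,dc,n=analyse(im,c,win,Rg)
    print(f,"ec",ec.round(2),"pred",proj(c,Xd).round(2),"axes",np.round(el[1],1),"red",rc.round(2),n.round(1),"mark",np.round(ang(c,ec,rc,Rg,Xd),2),"mark w/ pred ctr",np.round(ang(c,proj(c,Xd),rc,Rg,Xd),2),"dark",np.round(ang(c,ec,dc,Rg,Xd),2))
E
```

```text
scene0 ec [372.7  185.18] pred [372.43 185.86] axes [232. 322.] red [376.8  196.35] 11.0 mark [22.19 51.69] mark w/ pred ctr [24.12 49.92] dark [ 6.84 33.32]
scene2 ec [375.39 145.53] pred [375.19 146.62] axes [258.8 346.9] red [379.86 158.87] 13.4 mark [22.47 53.01] mark w/ pred ctr [24.5  50.04] dark [ 7.59 31.31]
scene3 ec [258.16 158.62] pred [252.23 164.53] axes [351.2 515.6] red [260.31 177.68] 17.6 mark [-0.39 59.73] mark w/ pred ctr [21.68 49.58] dark [19.18 17.49]
scene5 ec [265.13 180.66] pred [264.99 181.44] axes [304.7 354.3] red [268.56 195.81] 10.3 mark [23.72 52.95] mark w/ pred ctr [24.75 50.64] dark [23.08 33.96]
```

Run:
```python
from mark import *
from scipy.optimize import least_squares
c=manip.get_calibration("scene")
def RgO(O,lean,yaw): return np.array(O),(R.from_euler('z',yaw,degrees=True)*R.from_euler('x',-lean,degrees=True)).as_matrix()
data=[("scene0",[.5295,.195,0],0,6.3),("scene2",[.5307,.1948,.137],0,6.3),("scene3",[.5106,-.1758,.139],0,6.2),("scene5",[.5101,-.1693,.0813],18.06,6.2)]
bias=np.array([.2,-.8])
S=16
for f,O,lean,yaw in data:
    im=cv2.imread(f"pics/{f}.png").astype(float); O,Rg=RgO(O,lean,yaw); Xd=O+Rg@np.array([.011,0,.078])
    red=np.clip((im[...,2]-im[...,1])/150,0,1)
    pc=proj(c,Xd)+bias; x0,y0=(pc-[12,2]).astype(int); w,h=30,24
    obs=red[y0:y0+h,x0:x0+w].copy()
    def rend(a,r,b):
        u=np.array([0,np.sin(a),-np.cos(a)]); v=np.array([0,np.cos(a),np.sin(a)])
        q=np.array([proj(c,Xd+Rg@(u*(r+i*.013)+v*j*.0045))+b for i,j in [(-1,-1),(1,-1),(1,1),(-1,1)]])
        m=np.zeros((h*S,w*S),np.uint8); cv2.fillPoly(m,[np.round(((q-[x0,y0])+.5)*S).astype(int)],1)
        return cv2.GaussianBlur(cv2.resize(m.astype(float),(w,h),interpolation=cv2.INTER_AREA),(0,0),.4)
    # mask to near the dial mark area to avoid orange hub
    best=[]
    yy,xx=np.mgrid[y0:y0+h,x0:x0+w]; mask=np.hypot(xx-pc[0],yy-pc[1])>5
    for a in np.arange(14,28.1,.5):
        for r in ((.054,)):
            for bx in (0,):
                m=rend(np.radians(a),r,bias); g=(m*obs*mask).sum()/(m*m*mask).sum()
                best.append((((obs-g*m)**2*mask).sum(),a,g))
    best.sort(); print(f,[tuple(np.round(b,3)) for b in best[:4]])
    # free position fit: find bias dx,dy too
    bb=[]
    for a in np.arange(14,28.1,1):
        for dx in np.arange(-1,1.3,.25):
            for dy in np.arange(-1.5,.6,.25):
                m=rend(np.radians(a),.054,np.array([dx,dy])); g=(m*obs*mask).sum()/(m*m*mask).sum()
                bb.append((((obs-g*m)**2*mask).sum(),a,dx,dy))
    bb.sort(); print("  free",[tuple(np.round(b,2)) for b in bb[:3]])
```

```text
scene0 [(np.float64(1.422), np.float64(22.5), np.float64(1.007)), (np.float64(1.49), np.float64(23.0), np.float64(1.002)), (np.float64(1.584), np.float64(22.0), np.float64(1.004)), (np.float64(1.891), np.float64(23.5), np.float64(0.989))]
  free [(np.float64(1.16), np.float64(21.0), np.float64(0.5), np.float64(-1.25)), (np.float64(1.19), np.float64(23.0), np.float64(0.0), np.float64(-1.0)), (np.float64(1.22), np.float64(22.0), np.float64(0.25), np.float64(-1.25))]
scene2 [(np.float64(2.278), np.float64(23.0), np.float64(0.969)), (np.float64(2.375), np.float64(22.5), np.float64(0.965)), (np.float64(2.613), np.float64(23.5), np.float64(0.954)), (np.float64(2.78), np.float64(22.0), np.float64(0.945))]
  free [(np.float64(1.51), np.float64(21.0), np.float64(0.5), np.float64(-1.5)), (np.float64(1.52), np.float64(22.0), np.float64(0.25), np.float64(-1.5)), (np.float64(1.57), np.float64(23.0), np.float64(0.0), np.float64(-1.25))]
scene3 [(np.float64(3.849), np.float64(20.0), np.float64(0.923)), (np.float64(3.88), np.float64(19.5), np.float64(0.919)), (np.float64(4.314), np.float64(20.5), np.float64(0.915)), (np.float64(4.358), np.float64(19.0), np.float64(0.898))]
  free [(np.float64(1.84), np.float64(21.0), np.float64(-0.5), np.float64(-1.25)), (np.float64(1.86), np.float64(22.0), np.float64(-0.75), np.float64(-1.0)), (np.float64(1.88), np.float64(20.0), np.float64(-0.25), np.float64(-1.5))]
scene5 [(np.float64(4.518), np.float64(23.5), np.float64(0.51)), (np.float64(4.545), np.float64(24.0), np.float64(0.512)), (np.float64(4.583), np.float64(23.0), np.float64(0.507)), (np.float64(4.661), np.float64(24.5), np.float64(0.51))]
  free [(np.float64(4.22), np.float64(20.0), np.float64(1.25), np.float64(-1.5)), (np.float64(4.26), np.float64(20.0), np.float64(1.25), np.float64(-1.25)), (np.float64(4.28), np.float64(21.0), np.float64(1.0), np.float64(-1.25))]
```

```bash
python3 ball.py 5.5 21.8
python3 - <<'E'
from h import *
c=manip.get_calibration("scene")
P,Rm,s=pose(); M=Rm.as_matrix(); Rc=np.column_stack([M[:,1],-M[:,2],-M[:,0]]); O=P-Rc@np.array([0,0,.1711])
for q in [(.022,-.065,0),(.022,.065,0),(.022,-.065,.012),(.022,.065,.012),(-.022,-.065,.012)]:
    print(q,((proj(c,O+Rc@np.array(q))-[225,165])*8+3.5).round(0))
E
```

```text
now P [ 0.5044 -0.1165  0.244 ] O [ 0.5102 -0.1692  0.0813] lean/yaw [  5.98  -1.93 -17.97] F [-0.28 -0.11 -0.41] T [ 0.16  -0.037 -0.009] t 11.5167
ball in gauge frame mm [  0.2  -2.9 -10.7] est press mm 5.56
target TCP [ 0.5035 -0.1061  0.2402] shift [ 0.03  0.02 -1.1 ] rot [ 0.08 -3.74 -0.01]
(0.022, -0.065, 0) [121. 337.]
(0.022, 0.065, 0) [452. 341.]
(0.022, -0.065, 0.012) [126. 307.]
(0.022, 0.065, 0.012) [459. 314.]
(-0.022, -0.065, 0.012) [ 92. 251.]
```

>>> play_rows:
  targets: [1,0,0,-0.25,0,-0.9,0,1,0.01,0,-0.55,0,-1.8,0,1,0.02,0,-0.85,0,-2.8,0,1,0.03,0.02,-1.1,0,-3.7,0,1,0.03,0.02,-1.1,0,-3.7,0,1,0.03,0.02,-1.1,0,-3.7,0,1,0.03,0.02,-1.1,0,-3.7,0,1,0.03,0.02,-1.1,0,-3.7,0]

```text
clock: 12.18
ee_pos: [0.5034, -0.1062, 0.2402]
orientation: [0.862, 0.962, -1.272]
ft_force: [-0.3, 0.7, 0.6]
width: 0.0233
```

>>> play_rows:
  targets: [1,0,0,0,0,0,0,1,0,0,0,0,0,0,1,0,0,0,0,0,0,1,0,0,0,0,0,0,1,0,0,0,0,0,0,1,0,0,0,0,0,0,1,0,0,0,0,0,0,1,0,0,0,0,0,0]

```text
clock: 12.85
ee_pos: [0.5034, -0.1061, 0.2403]
orientation: [0.862, 0.962, -1.272]
ft_force: [-1.4, 1.0, -1.2]
width: 0.0238
```

```bash
python3 ball.py 5.5 22
python3 - <<'E'
from h import *
ims=[];F=[]
for i in range(12): ims.append(manip.snapshot("scene")[:,:,::-1].astype(float)); F.append(manip.observe()['ft_force'])
print(np.mean(F,0).round(2))
im=np.mean(ims[6:],0).astype(np.uint8)
cv2.imwrite("pics/scene6.png",im)
cv2.imwrite("pics/f.png",cv2.resize(im[170:210,245:290],None,fx=13,fy=13,interpolation=cv2.INTER_CUBIC))
cv2.imwrite("pics/g.png",cv2.resize(im[160:240,220:300],None,fx=7,fy=7,interpolation=cv2.INTER_CUBIC))
for l in ["mark","pointer_tip","gauge"]:
    print(l,[(round(d["p"],2),[round(float(x),3) for x in d["position"]]) for d in manip.tip_of(l,"scene")])
c=manip.get_calibration("scene")
P,Rm,s=pose(); M=Rm.as_matrix(); Rc=np.column_stack([M[:,1],-M[:,2],-M[:,0]]); O=P-Rc@np.array([0,0,.1711])
for q in [(.022,-.065,0),(.022,.065,0),(.022,-.065,.012),(.022,.065,.012),(-.022,-.065,.012)]:
    print(q,((proj(c,O+Rc@np.array(q))-[220,160])*7+3).round(0))
for xx in (.011,.014,.017):
  for l in (20,22,24):
    a=np.radians(l); print("x",xx,l,[((proj(c,O+Rc@np.array([xx,r*np.sin(a),.078-r*np.cos(a)]))+[.2,-.8]-[245,170])*13+6).round(0) for r in (0,.04,.054)])
E
```

```text
now P [ 0.5034 -0.1061  0.2403] O [ 0.5103 -0.1692  0.0813] lean/yaw [  5.83  -2.3  -21.63] F [-1.43  1.01 -1.23] T [ 0.312  0.099 -0.057] t 12.85
ball in gauge frame mm [  0.   -2.2 -10.9] est press mm 5.47
target TCP [ 0.5034 -0.1055  0.24  ] shift [ 0.    0.01 -0.07] rot [ 0.07 -0.26 -0.01]
[-0.69  0.73 -0.86]
mark [(0.95, [0.52, -0.137, 0.098]), (0.62, [0.414, 0.211, 0.018])]
pointer_tip []
gauge [(0.75, [0.656, 0.269, 0.001]), (0.7, [0.512, -0.167, 0.084]), (0.55, [0.408, 0.204, -0.002])]
(0.022, -0.065, 0) [143. 321.]
(0.022, 0.065, 0) [428. 342.]
(0.022, -0.065, 0.012) [150. 295.]
(0.022, 0.065, 0.012) [436. 318.]
(-0.022, -0.065, 0.012) [120. 246.]
x 0.011 20 [array([290., 146.]), array([302., 302.]), array([306., 355.])]
x 0.011 22 [array([290., 146.]), array([308., 300.]), array([314., 353.])]
x 0.011 24 [array([290., 146.]), array([314., 299.]), array([322., 350.])]
x 0.014 20 [array([295., 152.]), array([307., 308.]), array([311., 361.])]
x 0.014 22 [array([295., 152.]), array([313., 306.]), array([319., 359.])]
x 0.014 24 [array([295., 152.]), array([318., 304.]), array([326., 356.])]
x 0.017 20 [array([299., 158.]), array([311., 314.]), array([315., 367.])]
x 0.017 22 [array([299., 158.]), array([317., 312.]), array([323., 365.])]
x 0.017 24 [array([299., 158.]), array([323., 310.]), array([331., 362.])]
```

View pics/f.png

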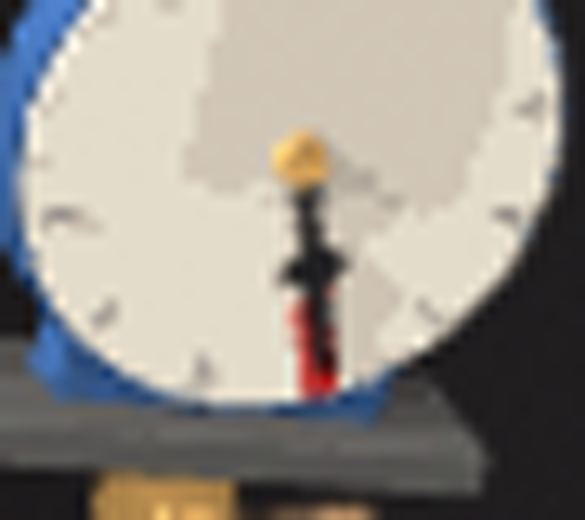

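View pics/g.png

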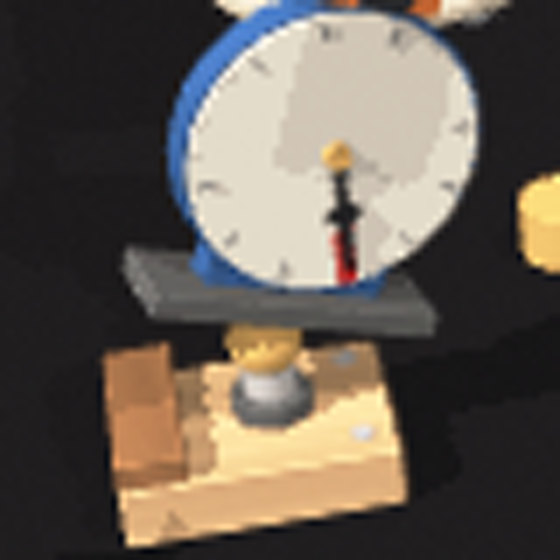

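The pointer now lies inside the red mark at about (320,345) in the zoom. I'll do a joint fit with the pointer's depth as a parameter, using the R channel for the pointer and the G channel for mark plus pointer.

```bash
cat > fit.py <<'E'
from h import *
from scipy.optimize import least_squares
import sys
c=manip.get_calibration("scene"); S=12
def mk(O,lean,yaw): return np.array(O),(R.from_euler('z',yaw,degrees=True)*R.from_euler('x',-lean,degrees=True)).as_matrix()
def lean_of(Rc): return np.degrees(np.arcsin(np.hypot(Rc[0,2],Rc[1,2])))
def setup(f,O,Rg):
    im=cv2.imread(f).astype(float); O=np.array(O)
    pc=proj(c,O+Rg@np.array([.011,0,.078])); x0,y0=(pc-[11,-3]).round().astype(int); w,h=26,16
    return im[y0:y0+h,x0:x0+w],O,Rg,x0,y0,w,h
def quad(O,Rg,x,a,r0,r1,hw,b,x0,y0,w,h):
    u=np.array([0,np.sin(a),-np.cos(a)]); v=np.array([0,np.cos(a),np.sin(a)])
    q=np.array([proj(c,O+Rg@(np.array([x,0,.078])+u*r+v*j))+b for r,j in [(r0,-hw),(r0,hw),(r1,hw),(r1,-hw)]])
    m=np.zeros((h*S,w*S),np.uint8); cv2.fillPoly(m,[np.round(((q-[x0,y0])+.5)*S*16-8).astype(np.int32)],255,shift=4)
    return m.astype(float)/255
def down(m,w,h): return cv2.GaussianBlur(cv2.resize(m,(w,h),interpolation=cv2.INTER_AREA),(0,0),.45)
def res(p,D,free):
    # p: mark, xp, hw, then per image: bx,by,(alpha)
    out=[]; k=3
    for D_,fr in zip(D,free):
        crop,O,Rg,x0,y0,w,h=D_; b=p[k:k+2]; k+=2
        al=0.
        if fr: al=p[k]; k+=1
        a=(O,Rg); t=(x0,y0,w,h)
        P=quad(O,Rg,p[1]*1e-3,np.radians(al),.0,.0585,p[2]*1e-3,b,*t)
        P=np.maximum(P,quad(O,Rg,p[1]*1e-3,np.radians(al),.020,.030,p[2]*2.2e-3,b,*t))
        Mk=quad(O,Rg,.0115,np.radians(p[0]),.041,.067,.0045,b,*t)
        pd,un=down(P,w,h),down(np.maximum(P,Mk),w,h)
        Rch,Gch=crop[...,2],crop[...,1]
        yy,xx=np.mgrid[0:h,0:w]
        ca=np.array([c_ for c_ in (proj(c,O+Rg@np.array([.0115,r*np.sin(an),.078-r*np.cos(an)]))+b-[x0,y0] for an in (np.radians((p[0]+al)/2),) for r in (.045,.034))])
        mask=((np.hypot(xx-ca[0][0],yy-ca[0][1])<6.5))
        wr=np.percentile(Rch[mask],90); wg=np.percentile(Gch[mask],90)
        out.append(((Rch-wr*(1-pd*.9))/wr*mask).ravel()); out.append(((Gch-wg*(1-un*.85))/wg*mask).ravel())
        out.append((np.array(b)-[.2,-.8])*.6)
    return np.concatenate(out)
E
cat > run.py <<'E'
from fit import *
P,Rm,s=pose(); M=Rm.as_matrix(); Rc=np.column_stack([M[:,1],-M[:,2],-M[:,0]]); O=P-Rc@np.array([0,0,.1711])
print("robot lean",lean_of(Rc).round(2))
last=sys.argv[1]; g0=float(sys.argv[2])
O0,R0=mk([.5295,.195,0],0,6.3); O2,R2=mk([.5307,.1948,.137],0,6.3)
D=[setup("pics/scene0.png",O0,R0),setup("pics/scene2.png",O2,R2),setup(last,O,Rc)]
for m0 in (20,23):
  for xp in (14,18):
    p0=[m0,xp,1.6,.2,-.8,.2,-.8,0,.2,-.8,g0]
    r=least_squares(res,p0,args=(D,[0,1,1]),diff_step=.02,x_scale=[2,2,.5,.3,.3,.3,.3,2,.3,.3,2],bounds=([10,9,.7,-2,-3,-2,-3,-15,-2,-3,5],[35,26,4,2,2,2,2,15,2,2,35]))
    print(r.cost.round(3),"mark",r.x[0].round(2),"xp,hw",r.x[1:3].round(2),"b0",r.x[3:5].round(2),"s2",r.x[5:8].round(2),"s6",r.x[8:].round(2))
E
python3 run.py pics/scene6.png 21.8
```

```text
robot lean 21.75
17.875 mark 21.87 xp,hw [16.06  1.79] b0 [ 0.21 -0.73] s2 [ 0.27 -0.82  0.  ] s6 [ 0.33 -0.77 22.23]
23.196 mark 20.08 xp,hw [17.98  1.61] b0 [ 0.19 -0.8 ] s2 [ 0.21 -0.8  -0.  ] s6 [ 0.18 -0.8  21.81]
16.673 mark 22.49 xp,hw [16.36  1.91] b0 [ 0.27 -0.83] s2 [ 0.25 -0.87 -0.  ] s6 [ 0.28 -0.78 22.32]
14.941 mark 22.54 xp,hw [17.55  2.13] b0 [ 0.21 -0.85] s2 [ 0.2  -0.92  0.  ] s6 [ 0.24 -0.78 22.35]
```

```bash
cat >> run.py <<'E'
from scipy.optimize import minimize
for m0,xp in ((20,16),(23,17)):
    p0=np.array([m0,xp,1.9,.2,-.8,.2,-.8,0.,.2,-.8,g0])
    sim=np.vstack([p0]+[p0+np.eye(11)[i]*d for i,d in enumerate([2,2,.4,.3,.3,.3,.3,3,.3,.3,2])])
    r=minimize(lambda p:(res(p,D,[0,1,1])**2).sum()/2,p0,method='Nelder-Mead',options=dict(initial_simplex=sim,maxfev=2500,adaptive=True))
    x=r.x; print("NM",round(r.fun,3),"mark",x[0].round(2),"xp,hw",x[1:3].round(2),"b0",x[3:5].round(2),"s2",x[5:8].round(2),"s6",x[8:].round(2))
E
time python3 run.py pics/scene6.png 21.8 | grep -v "^[0-9]"
```

```text
robot lean 21.75
NM 10.645 mark 22.72 xp,hw [19.64  2.88] b0 [-0.28 -0.81] s2 [ 0.01 -1.3  -1.22] s6 [ 0.29 -0.98 21.56]
NM 11.186 mark 22.88 xp,hw [19.48  2.95] b0 [-0.19 -0.61] s2 [-0.12 -1.16 -0.72] s6 [ 0.24 -0.45 20.95]
real	0m55.910s
user	0m52.287s
sys	0m5.377s
```

```bash
python3 ball.py 5.5 22.6
```

```text
now P [ 0.5035 -0.1061  0.2403] O [ 0.5103 -0.1692  0.0813] lean/yaw [  5.83  -2.3  -21.63] F [-0.52  1.28 -2.65] T [ 0.333  0.052 -0.017] t 13.6
ball in gauge frame mm [  0.   -2.2 -10.9] est press mm 5.47
target TCP [ 0.5032 -0.1037  0.2392] shift [ 0.    0.   -0.26] rot [ 0.07 -0.85 -0.01]
```

>>> play_rows:
  targets: [1,0,0,-0.13,0,-0.4,0,1,0,0,-0.26,0,-0.8,0,1,0,0,-0.26,0,-0.8,0,1,0,0,-0.26,0,-0.8,0,1,0,0,-0.26,0,-0.8,0,1,0,0,-0.26,0,-0.8,0,1,0,0,-0.26,0,-0.8,0,1,0,0,-0.26,0,-0.8,0]

```text
clock: 14.27
ee_pos: [0.5032, -0.1038, 0.2393]
orientation: [0.852, 0.951, -1.277]
ft_force: [-0.6, 1.1, -0.2]
width: 0.0237
```

>>> play_rows:
  targets: [1,0,0,0,0,0,0,1,0,0,0,0,0,0,1,0,0,0,0,0,0,1,0,0,0,0,0,0,1,0,0,0,0,0,0,1,0,0,0,0,0,0,1,0,0,0,0,0,0,1,0,0,0,0,0,0]

```text
clock: 14.93
ee_pos: [0.5032, -0.1038, 0.2393]
orientation: [0.852, 0.951, -1.277]
ft_force: [-0.4, 0.2, -0.7]
width: 0.0234
```

```bash
python3 - <<'E'
from h import *
ims=[];F=[]
for i in range(12): ims.append(manip.snapshot("scene")[:,:,::-1].astype(float)); F.append(manip.observe()['ft_force'])
print(np.mean(F,0).round(2))
im=np.mean(ims[4:],0).astype(np.uint8)
cv2.imwrite("pics/scene7.png",im)
cv2.imwrite("pics/i.png",cv2.resize(im[170:225,240:290],None,fx=12,fy=10,interpolation=cv2.INTER_CUBIC))
E
python3 ball.py 5.5 22.6; python3 run.py pics/scene7.png 22.5 | grep -v "^[0-9]"
```

```text
[-0.35  0.49 -0.69]
now P [ 0.5032 -0.1038  0.2393] O [ 0.5103 -0.169   0.0813] lean/yaw [  5.79  -2.38 -22.42] F [-0.79  1.07 -0.92] T [ 0.323  0.098 -0.01 ] t 15.5333
ball in gauge frame mm [  0.   -2.2 -11. ] est press mm 5.46
target TCP [ 0.5032 -0.1037  0.2392] shift [ 0.    0.01 -0.01] rot [ 0.06 -0.06 -0.01]
robot lean 22.54
NM 11.709 mark 22.46 xp,hw [18.58  2.78] b0 [-0.02 -0.71] s2 [-0.09 -1.41  0.48] s6 [ 0.42 -1.01 20.89]
NM 11.18 mark 22.93 xp,hw [19.2   2.83] b0 [-0.13 -0.67] s2 [-0.12 -1.19 -0.19] s6 [ 0.23 -0.7  22.15]
```

View pics/i.png

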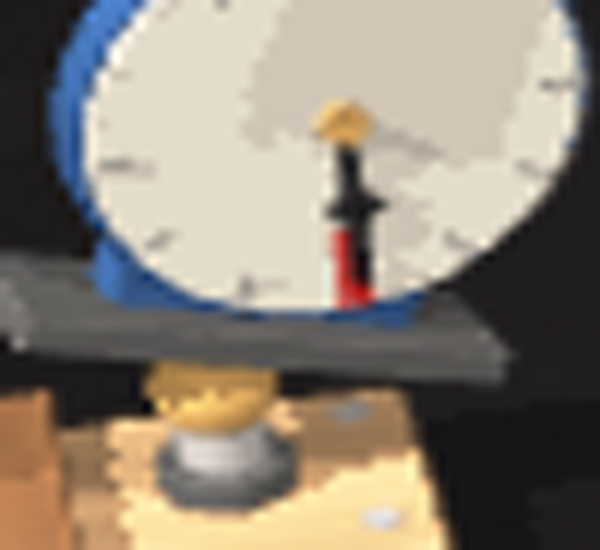

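Visually the pointer sits right of the mark's centre, but parallax accounts for some of that. I'll pin down the pointer depth from the static upright frame, where its reading is exactly 0, and check for slip in the grip using the foot edge.

```bash
cat > p2.py <<'E'
from fit import *
P,Rm,s=pose(); M=Rm.as_matrix(); Rc=np.column_stack([M[:,1],-M[:,2],-M[:,0]]); O=P-Rc@np.array([0,0,.1711])
O0,R0=mk([.5295,.195,0],0,6.3); O2,R2=mk([.5307,.1948,.137],0,6.3)
def ptr_rows(f,O,Rg,lean):
    im=cv2.imread(f).astype(float); Rch=im[...,2]; bias=np.array([.2,-.8]); out=[]
    # predicted pointer pts for x=.017
    for r in np.arange(.034,.056,.003):
        a=np.radians(lean); px=proj(c,O+Rg@np.array([.017,r*np.sin(a),.078-r*np.cos(a)]))+bias
        row=int(round(px[1])); cols=np.arange(int(px[0])-4,int(px[0])+6)
        v=Rch[row,cols]; d=np.clip(np.percentile(v,80)-v-30,0,None); 
        if any(o[0]==row for o in out): continue
        out.append((row,(cols*d).sum()/d.sum(),px[0]+0*(row-px[1])))
    return np.array(out)
for f,O_,R_,l in [("scene0",O0,R0,0),("scene2",O2,R2,0),("scene7",O,Rc,lean_of(Rc))]:
    o=ptr_rows(f"pics/{f}.png",O_,R_,l); print(f,"obs-pred px @x=.017,bias.2:",(o[:,1]-o[:,2]).round(2),"mean",(o[:,1]-o[:,2]).mean().round(2))
    A=np.radians(l)
    g=lambda x,a: proj(c,O_+R_@np.array([x,.045*np.sin(a),.078-.045*np.cos(a)]))
    s=lambda x,a:(lambda q:q[0])(g(x,a))
    # sensitivity at fixed row
    d=(g(.018,A)-g(.017,A)); u=(g(.017,A)-proj(c,O_+R_@np.array([.017,0,.078]))); da=g(.017,A+np.radians(1))-g(.017,A)
    print("  px per mm depth",(d[0]-d[1]*u[0]/u[1]).round(3),"px per deg(gauge angle)",(da[0]-da[1]*u[0]/u[1]).round(3))
for q in [(.022,-.065,0),(.022,.065,0),(.022,-.065,.012),(.022,.065,.012)]:
    print(q,((proj(c,O+Rc@np.array(q))+[.2,-.8]-[240,170])*[12,10]+[5.5,4.5]).round(0))
E
python3 p2.py
python3 - <<'E'
from h import *
c=manip.get_calibration("scene")
im=cv2.imread('pics/scene7.png')
# front bottom edge of foot: per column row of brightness step gray->dark right part
cv2.imwrite('pics/j.png',cv2.resize(im[190:212,235:287],None,fx=15,fy=15,interpolation=cv2.INTER_CUBIC))
im=cv2.imread('pics/scene0.png')
cv2.imwrite('pics/k.png',cv2.resize(im[170:212,345:395],None,fx=14,fy=14,interpolation=cv2.INTER_CUBIC))
E
```

```text
scene0 obs-pred px @x=.017,bias.2: [ 0.09 -0.13  0.19  0.08  0.05  1.15] mean 0.24
  px per mm depth 0.182 px per deg(gauge angle) 0.197
scene2 obs-pred px @x=.017,bias.2: [ 0.28 -0.12  0.05  0.04  0.09  0.04  2.31] mean 0.38
  px per mm depth 0.194 px per deg(gauge angle) 0.21
scene7 obs-pred px @x=.017,bias.2: [ 0.14  0.21  0.22  0.07  0.02 -0.07 -0.04] mean 0.08
  px per mm depth 0.1 px per deg(gauge angle) 0.259
(0.022, -0.065, 0) [  9. 348.]
(0.022, 0.065, 0) [496. 384.]
(0.022, -0.065, 0.012) [ 22. 311.]
(0.022, 0.065, 0.012) [510. 349.]
```

View pics/j.png

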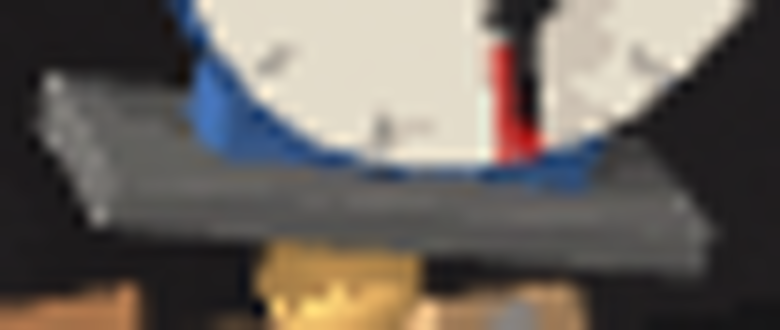

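View pics/k.png

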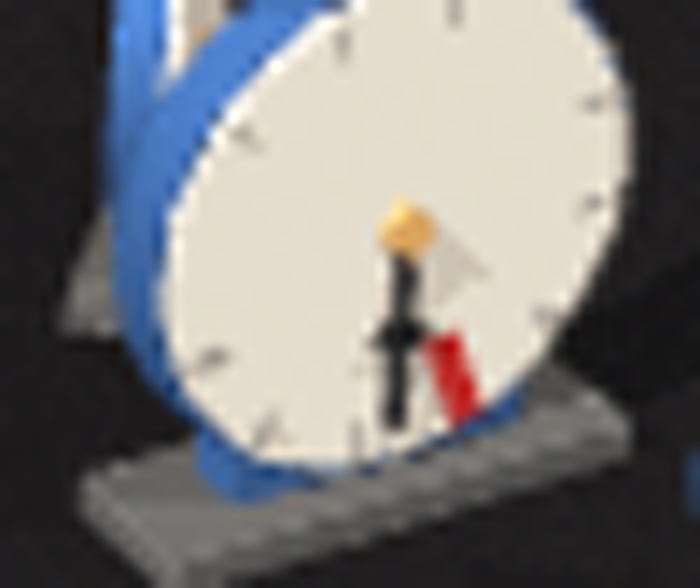

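```bash
cat > m3.py <<'E'
from mark import *
from fit import quad,down,mk,lean_of,c
import fit
def fitmark(native,off,O,Rg,tag,pl=.010,ptr=None):
    # native crop, off=(x0,y0); ellipse first
    h,w=native.shape[:2]; O=np.array(O); Xd=O+Rg@np.array([pl,0,.078])
    pc=proj(c,Xd)+[.2,-.8]-off
    up=cv2.resize(native,None,fx=8,fy=8,interpolation=cv2.INTER_CUBIC).astype(float)
    # radial edge search: predicted ellipse of radius rr, find gray level 50% crossing using B channel vs blue rim: use R channel (white 225, blue ~60, dark 20)
    Rr=up[...,2]; pts=[]
    for t in np.radians(np.arange(0,360,4)):
        prev=None
        prof=[];rs=np.arange(.052,.070,.0002)
        for r in rs:
            p=proj(c,Xd+Rg@np.array([0,r*np.sin(t),-r*np.cos(t)]))+[.2,-.8]-off
            x,y=p*8+3.5
            if not(0<=x<up.shape[1]-1 and 0<=y<up.shape[0]-1): prof=[];break
            prof.append(Rr[int(round(y)),int(round(x))])
        if not prof: continue
        prof=np.array(prof)
        if prof[:10].mean()<150 or prof[-10:].mean()>120: continue
        th=(prof[:10].mean()+prof[-10:].mean())/2
        k=np.argmax(prof<th); pts.append((t,rs[k]))
    pts=np.array(pts)
    # r(t)=r0+ y*sin t - z*cos t , robust
    A=np.column_stack([np.ones(len(pts)),np.sin(pts[:,0]),-np.cos(pts[:,0])]); wt=np.ones(len(pts))
    for _ in range(20):
        s=np.linalg.lstsq(A*wt[:,None],pts[:,1]*wt,rcond=None)[0]; e=np.abs(A@s-pts[:,1]); wt=1/np.maximum(e,.0004)**.5
    # redness centroid, in-plane
    f=native.astype(float); red=np.clip(f[...,2]-np.maximum(f[...,1],f[...,0])-25,0,None)
    yy,xx=np.mgrid[0:h,0:w]
    px=proj(c,Xd+Rg@np.array([0,.054*np.sin(.385),-.054*np.cos(.385)]))+[.2,-.8]-off
    red*=(np.hypot(xx-px[0],yy-px[1])<8)
    # exclude orange hub etc: hue
    hs=cv2.cvtColor(native,cv2.COLOR_BGR2HSV)[...,0].astype(int); red[(hs>8)&(hs<170)]=0
    rc=np.array([(xx*red).sum(),(yy*red).sum()])/red.sum()+off
    n=Rg[:,0]; o,d=ray(c,rc-[.2,-.8]); q=Rg.T@(o+d*(n@(Xd-o))/(n@d)-Xd)
    q2=q-[0,s[1],s[2]]
    print(tag,"rim n",len(pts),"r0 %.1f ctr off mm"%(s[0]*1e3),(s[1:]*1e3).round(2),"mark raw %.2f r %.1f"%(np.degrees(np.arctan2(q[1],-q[2])),1e3*np.hypot(q[1],q[2])),"corr %.2f r %.1f"%(np.degrees(np.arctan2(q2[1],-q2[2])),1e3*np.hypot(q2[1],q2[2])))
def nat(f,k): 
    im=cv2.imread(f); return im[k//2::k,k//2::k].copy()
O0,R0=mk([.5295,.195,0],0,6.3); O2,R2=mk([.5307,.1948,.137],0,6.3)
Oc,Rcc=mk([.5105,-.1757,.0908],0,6.2); Od,Rd=mk([.5111,-.1761,.0838],0,6.2)
P,Rm,s=pose(); M=Rm.as_matrix(); Rc=np.column_stack([M[:,1],-M[:,2],-M[:,0]]); O=P-Rc@np.array([0,0,.1711])
for pl in (.009,.011):
    z=np.zeros(2)
    fitmark(cv2.imread("pics/scene0.png"),z,O0,R0,"s0",pl)
    fitmark(cv2.imread("pics/scene2.png"),z,O2,R2,"s2",pl)
    fitmark(nat("pics/c.png",7),np.array([215,150]),Oc,Rcc,"c",pl)
    fitmark(nat("pics/d.png",7),np.array([215,150]),Od,Rd,"d",pl)
    fitmark(cv2.imread("pics/scene7.png"),z,O,Rc,"s7",pl)
E
python3 m3.py
```

```text
s0 rim n 69 r0 63.9 ctr off mm [ 2.5  -2.72] mark raw 23.44 r 54.7 corr 22.08 r 51.2
s2 rim n 74 r0 64.1 ctr off mm [ 2.41 -1.82] mark raw 23.95 r 53.7 corr 22.31 r 51.1
c rim n 72 r0 63.7 ctr off mm [ 1.69 -2.52] mark raw 21.75 r 53.4 corr 21.03 r 50.4
d rim n 72 r0 63.7 ctr off mm [ 1.81 -2.55] mark raw 21.55 r 53.6 corr 20.70 r 50.5
s7 rim n 81 r0 63.5 ctr off mm [ 2.84 -2.38] mark raw 21.67 r 56.6 corr 19.77 r 53.3
s0 rim n 75 r0 64.0 ctr off mm [ 1.43 -1.64] mark raw 22.61 r 52.7 corr 21.83 r 50.7
s2 rim n 78 r0 64.0 ctr off mm [ 1.35 -0.98] mark raw 22.99 r 52.1 corr 22.01 r 50.6
c rim n 73 r0 63.5 ctr off mm [ 1.25 -1.52] mark raw 21.67 r 52.1 corr 20.98 r 50.2
d rim n 75 r0 63.6 ctr off mm [ 1.36 -1.62] mark raw 21.47 r 52.2 corr 20.70 r 50.2
s7 rim n 81 r0 63.5 ctr off mm [ 2.01 -1.59] mark raw 21.03 r 55.3 corr 19.62 r 53.1
```

```bash
cat > joint.py <<'E'
from fit import *
from scipy.optimize import minimize
def nat(f,k,off):
    im=cv2.imread(f)[k//2::k,k//2::k]; full=np.zeros((400,640,3),np.uint8); full[off[1]:off[1]+im.shape[0],off[0]:off[0]+im.shape[1]]=im; return full
P_,Rm,s=pose(); M=Rm.as_matrix(); Rc=np.column_stack([M[:,1],-M[:,2],-M[:,0]]); O=P_-Rc@np.array([0,0,.1711])
L=[("s0",cv2.imread("pics/scene0.png"),*mk([.5295,.195,0],0,6.3),0,0,False),
("s2",cv2.imread("pics/scene2.png"),*mk([.5307,.1948,.137],0,6.3),0,0,True),
("c",nat("pics/c.png",7,(215,150)),*mk([.5105,-.1757,.0908],0,6.2),0,1,True),
("d",nat("pics/d.png",7,(215,150)),*mk([.5111,-.1761,.0838],0,6.2),0,1,True),
("s5",cv2.imread("pics/scene5.png"),*mk([.5101,-.1693,.0813],18.06,6.2),18.06,1,False),
("s6",cv2.imread("pics/scene6.png"),*mk([.5103,-.1692,.0813],21.75,6.2),21.75,1,False),
("s7",cv2.imread("pics/scene7.png"),*mk([.5103,-.1690,.0813],22.54,6.2),22.54,1,False)]
prep=[]
for n,im,Oi,Rg,l,bi,fr in L:
    a=np.radians((l+22)/2); pc=proj(c,Oi+Rg@np.array([.013,.05*np.sin(a),.078-.05*np.cos(a)]))+[.2,-.8]
    x0,y0=(pc-[8,7]).round().astype(int); w,h=17,15; f=im[y0:y0+h,x0:x0+w].astype(float)
    yy,xx=np.mgrid[y0:y0+h,x0:x0+w]
    # keep radii 34..58 mm zone only and near
    mask=(np.hypot((xx-pc[0])/6.5,(yy-pc[1])/4.0)<1)
    wr=np.percentile(f[...,2][mask],85)
    prep.append((n,f,Oi,Rg,l,bi,fr,x0,y0,w,h,mask,wr))
PL=.011
def model(p,detail=False):
    # m,xp,hw,redamp, b0x,b0y,b1x,b1y, al_s2,al_c,al_d
    m,xp,hw,ra=p[:4]; B=[p[4:6],p[6:8]]; al=list(p[8:]); tot=0; det={}
    for n,f,Oi,Rg,l,bi,fr,x0,y0,w,h,mask,wr in prep:
        A=al.pop(0) if fr else l; b=B[bi]; t=(x0,y0,w,h)
        Pq=quad(Oi,Rg,xp*1e-3,np.radians(A),0.,.057,hw*1e-3,b,*t)
        Mk=quad(Oi,Rg,PL,np.radians(m),.041,.067,.0045,b,*t)*(1-Pq)
        pd,md=down(Pq,w,h),down(Mk,w,h)
        e1=(f[...,2]-wr*(1-.9*pd-.12*md))/wr; e2=(f[...,2]-f[...,1])/wr-(ra*md+.03)
        v=((e1**2+1.5*e2**2)*mask).sum(); tot+=v; det[n]=round(v,2)
    tot+=.3*((np.array(p[4:8])-[.2,-.8,.2,-.8])**2).sum()
    return (tot,det) if detail else tot
if __name__=="__main__":
  for PL in (.010,.012):
   for m0 in (20,23):
    p0=np.array([m0,17,1.8,.7,.2,-.8,.2,-.8,0,0,0.]); st=[1.5,1.5,.4,.1,.3,.3,.3,.3,2,4,4]
    for rep in range(2):
        sim=np.vstack([p0]+[p0+np.eye(11)[i]*d for i,d in enumerate(st)])
        r=minimize(model,p0,method='Nelder-Mead',options=dict(initial_simplex=sim,maxfev=1200,adaptive=True)); p0=r.x
    print(PL,round(r.fun,3),r.x.round(2).tolist(),model(r.x,True)[1],flush=True)
E
time timeout 570 python3 joint.py
```

```text
0.01 15.67 [21.03, 14.58, 2.78, 0.61, 0.64, -1.21, 0.56, -1.0, 0.19, 0.67, 0.37] {'s0': np.float64(4.78), 's2': np.float64(3.33), 'c': np.float64(2.29), 'd': np.float64(2.05), 's5': np.float64(1.23), 's6': np.float64(1.04), 's7': np.float64(0.8)}
0.01 15.835 [21.31, 15.27, 2.79, 0.61, 0.55, -1.16, 0.46, -0.97, -0.08, 0.81, 0.71] {'s0': np.float64(4.74), 's2': np.float64(3.41), 'c': np.float64(2.34), 'd': np.float64(2.05), 's5': np.float64(1.32), 's6': np.float64(1.05), 's7': np.float64(0.83)}
0.012 15.734 [20.91, 15.88, 2.82, 0.6, 0.36, -1.23, 0.44, -1.17, 0.47, 0.72, 0.43] {'s0': np.float64(4.72), 's2': np.float64(3.42), 'c': np.float64(2.42), 'd': np.float64(2.08), 's5': np.float64(1.26), 's6': np.float64(0.91), 's7': np.float64(0.79)}
0.012 15.717 [21.07, 16.19, 2.76, 0.61, 0.28, -1.29, 0.4, -1.21, 0.66, 0.63, 0.33] {'s0': np.float64(4.76), 's2': np.float64(3.44), 'c': np.float64(2.39), 'd': np.float64(2.14), 's5': np.float64(1.23), 's6': np.float64(0.91), 's7': np.float64(0.72)}
real	0m56.798s
user	0m57.026s
sys	0m0.124s
```

The joint fit over all seven frames puts the mark at about 21.1°, and the other estimates run from 21 to 22°. The gauge leans 22.5°, so I'll ease it back to 21.3°.

```bash
python3 ball.py 5.5 21.3
```

```text
now P [ 0.5032 -0.1038  0.2393] O [ 0.5103 -0.169   0.0813] lean/yaw [  5.79  -2.38 -22.42] F [-0.79  1.07 -0.92] T [ 0.323  0.098 -0.01 ] t 15.5333
ball in gauge frame mm [  0.   -2.2 -11. ] est press mm 5.46
target TCP [ 0.5037 -0.1076  0.2408] shift [0.01 0.01 0.42] rot [ 0.06  1.24 -0.01]
```

>>> play_rows:
  targets: [1,0,0,0.14,0,0.4,0,1,0,0,0.28,0,0.8,0,1,0,0,0.41,0,1.2,0,1,0,0,0.41,0,1.2,0,1,0,0,0.41,0,1.2,0,1,0,0,0.41,0,1.2,0,1,0,0,0.41,0,1.2,0,1,0,0,0.41,0,1.2,0]

```text
clock: 16.2
ee_pos: [0.5036, -0.1075, 0.2408]
orientation: [0.867, 0.968, -1.27]
ft_force: [-0.5, 0.5, -1.4]
width: 0.0236
```

>>> play_rows:
  targets: [1,0,0,0,0,0,0,1,0,0,0,0,0,0,1,0,0,0,0,0,0,1,0,0,0,0,0,0,1,0,0,0,0,0,0,1,0,0,0,0,0,0,1,0,0,0,0,0,0,1,0,0,0,0,0,0]

```text
clock: 16.87
ee_pos: [0.5036, -0.1075, 0.2408]
orientation: [0.867, 0.968, -1.27]
ft_force: [-0.2, 0.5, -0.8]
width: 0.0236
```

>>> play_rows:
  targets: [1,0,0,0,0,0,0,1,0,0,0,0,0,0,1,0,0,0,0,0,0,1,0,0,0,0,0,0,1,0,0,0,0,0,0,1,0,0,0,0,0,0,1,0,0,0,0,0,0,1,0,0,0,0,0,0]

```text
clock: 17.53
ee_pos: [0.5036, -0.1075, 0.2408]
orientation: [0.867, 0.968, -1.27]
ft_force: [-0.4, 0.4, -0.2]
width: 0.0236
```

```bash
python3 - <<'E'
from h import *
ims=[];F=[]
for i in range(12): ims.append(manip.snapshot("scene")[:,:,::-1].astype(float)); F.append(manip.observe()['ft_force'])
print(np.mean(F,0).round(2))
im=np.mean(ims,0).astype(np.uint8)
cv2.imwrite("pics/scene8.png",im)
cv2.imwrite("pics/l.png",cv2.resize(im[170:225,240:290],None,fx=12,fy=10,interpolation=cv2.INTER_CUBIC))
E
python3 ball.py 5.5 21.3
sed -i 's|^prep=\[\]|L.append(("s8",cv2.imread("pics/scene8.png"),O,Rc,lean_of(Rc),1,False)); print(lean_of(Rc))\nprep=[]|' joint.py; python3 joint.py
```

```text
[-0.87  1.05 -0.77]
now P [ 0.5036 -0.1075  0.2408] O [ 0.5103 -0.1694  0.0815] lean/yaw [  5.85  -2.26 -21.23] F [-0.37  1.59 -1.06] T [ 0.436  0.076 -0.08 ] t 18.1333
ball in gauge frame mm [  0.  -2. -11.] est press mm 5.42
target TCP [ 0.5037 -0.1076  0.2408] shift [0.01 0.01 0.01] rot [ 0.07  0.04 -0.01]
21.34340125046888
0.01 16.682 [21.25, 15.01, 2.66, 0.6, 0.54, -1.17, 0.57, -0.97, 0.24, 0.36, 0.17] {'s0': np.float64(4.83), 's2': np.float64(3.43), 'c': np.float64(2.39), 'd': np.float64(2.25), 's5': np.float64(1.25), 's6': np.float64(0.9), 's7': np.float64(0.68), 's8': np.float64(0.84)}
0.01 16.722 [21.32, 15.08, 2.79, 0.61, 0.54, -1.16, 0.55, -0.97, 0.5, 0.53, 0.26] {'s0': np.float64(4.77), 's2': np.float64(3.43), 'c': np.float64(2.46), 'd': np.float64(2.24), 's5': np.float64(1.23), 's6': np.float64(0.89), 's7': np.float64(0.7), 's8': np.float64(0.89)}
0.012 16.722 [21.02, 16.03, 2.75, 0.61, 0.35, -1.3, 0.43, -1.14, 0.57, 0.57, 0.54] {'s0': np.float64(4.83), 's2': np.float64(3.38), 'c': np.float64(2.53), 'd': np.float64(2.15), 's5': np.float64(1.25), 's6': np.float64(0.84), 's7': np.float64(0.74), 's8': np.float64(0.86)}
0.012 16.644 [21.03, 16.01, 2.81, 0.61, 0.33, -1.3, 0.44, -1.18, 0.4, 0.6, 0.51] {'s0': np.float64(4.7), 's2': np.float64(3.36), 'c': np.float64(2.59), 'd': np.float64(2.16), 's5': np.float64(1.24), 's6': np.float64(0.83), 's7': np.float64(0.72), 's8': np.float64(0.89)}
```

View pics/l.png

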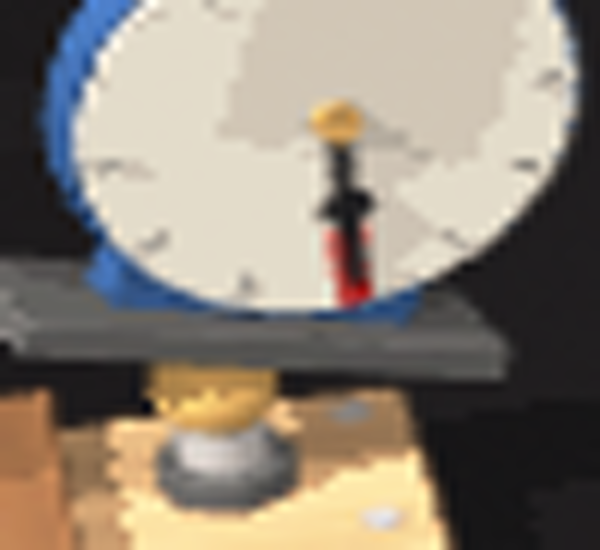

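View pics/scene8.png

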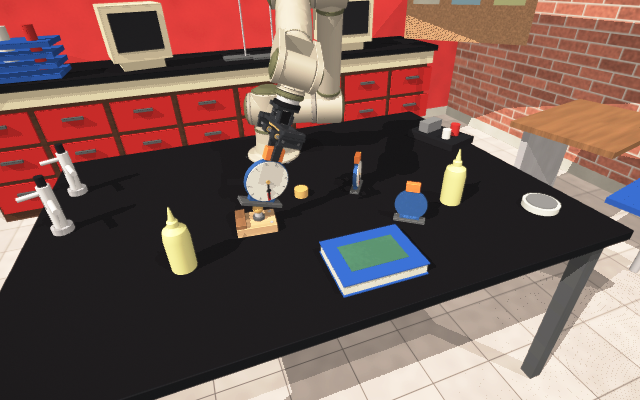

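The pointer now lies inside the red mark, and the fit gives the mark at about 21.2° against a lean of 21.3°. The arm and pointer are still, so I'm handing in.

```bash
python3 -c "
from workcell import manip
print(manip.finish_job())"
```

```text
the job is handed in; nothing more can be done
None
```

The gauge stands on the stud, leaning with its pointer on the red mark. I handed the job in with it still gripped and resting there. The last clock reading was about 18 s; no verdict was reported.

**What I did:** I pinched the large gauge by its orange grip at 45 N and set the middle of its foot on the brass head. I pressed it upright, then rocked it towards its +y. I overshot to 22.5° and eased back to 21.3°.

**Last checks:**
- **Pointer on the mark:** the robot reads a lean of 21.3°, and the final fit over eight pictures puts the mark at 21.0–21.3°. The last picture shows the pointer settled within the red mark.
- **Press depth:** about 5.4 mm by position and about 4.5 mm by the force measured upright, of the 14 mm available.
- **Foot position:** by calculation the stud bears within about 1 mm of the middle of the foot.
- **Slip:** the foot edge in the pictures matched the robot's pose at 22.5°, so I saw no slip in the grip.
- **Other things:** the bottles, book and brass weight look undisturbed in the last picture.

**Disagreements:** estimates of the mark angle from single pictures ran from about 19.6° to 24.8°. The extremes came from frames where the pointer hid part of the mark or where I had not corrected for camera offset. Parallax of the raised pointer limits how closely the picture can be read, so I'd put the remaining uncertainty at roughly ±0.7°.

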